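Pair the shoe lasts in their trays

TASK

In each of the three trays a left-foot shoe last stands in the left lane: fetch its mate, the loose right-foot last of the same size, from the bench and stand it upright in the empty right lane of that tray, in the middle of the lane's width, toe pointing the same way and heel level with its mate's. Set each last down rather than dropping it, do not push the left lasts out of place, and leave the odd baby-size last, which has no mate here, where it stands.

Things in the scene. Friction and masses are not known exactly. Their poses are not given: they have to be found in the camera images.
- right_small_cone (a point): Loose right-foot shoe last, small of three: ochre plastic foot shape standing on its sole, 115 mm long, 42 wide, 56 high, about 130 g. Point: middle of the cone, the upright block over the heel half to grip along y: sides parallel, 22 mm apart, 44 long, flat from 13 above to 19 below the point. Point 43 mm above the sole, 25 behind mid-length, balance point about 15 ahead of it. x to the toe, y to its left, z up.
- right_middle_cone (a point): Loose right-foot shoe last, middle of three: ochre plastic foot shape standing on its sole, 140 mm long, 52 wide, 68 high, about 220 g. Point: middle of the cone, the upright block over the heel half to grip along y: sides parallel, 27 mm apart, 54 long, flat from 16 above to 23 below the point. Point 52 mm above the sole, 30 behind mid-length, balance point about 18 ahead of it. x to the toe, y to its left, z up.
- right_large_cone (a point): Loose right-foot shoe last, large of three: ochre plastic foot shape standing on its sole, 165 mm long, 61 wide, 80 high, about 340 g. Point: middle of the cone, the upright block over the heel half to grip along y: sides parallel, 32 mm apart, 64 long, flat from 19 above to 27 below the point. Point 61 mm above the sole, 35 behind mid-length, balance point about 21 ahead of it. x to the toe, y to its left, z up.
- left_small_cone (a point): Left-foot last, mirror image and mate of the right small one (same 115 mm length, same height 56 mm), standing loose in the left lane of its tray, toe along the tray's x. Point and axes as on its mate (point 43 mm above its sole, 25 mm behind mid-length).
- left_middle_cone (a point): Left-foot last, mirror image and mate of the right middle one (same 140 mm length, same height 68 mm), standing loose in the left lane of its tray, toe along the tray's x. Point and axes as on its mate (point 52 mm above its sole, 30 mm behind mid-length).
- left_large_cone (a point): Left-foot last, mirror image and mate of the right large one (same 165 mm length, same height 80 mm), standing loose in the left lane of its tray, toe along the tray's x. Point and axes as on its mate (point 61 mm above its sole, 35 mm behind mid-length).
- tray_small: Fixed dark grey tray holding the left small last; the three trays look alike. 213 x 188 mm (x, y), lip 14 high, walls 4, floor 4 thick. A rib 4 wide and 10 high along x parts it into two lanes, each 88 wide, 205 long. Origin: centre of its underside. x along the lanes, the way the toes point; y to the left lane (middle at y +46 mm); the empty right lane's middle is at y -46 mm.
- tray_middle: Fixed dark grey tray holding the left middle last; the three trays look alike. 213 x 188 mm (x, y), lip 14 high, walls 4, floor 4 thick. A rib 4 wide and 10 high along x parts it into two lanes, each 88 wide, 205 long. Origin: centre of its underside. x along the lanes, the way the toes point; y to the left lane (middle at y +46 mm); the empty right lane's middle is at y -46 mm.
- tray_large: Fixed dark grey tray holding the left large last; the three trays look alike. 213 x 188 mm (x, y), lip 14 high, walls 4, floor 4 thick. A rib 4 wide and 10 high along x parts it into two lanes, each 88 wide, 205 long. Origin: centre of its underside. x along the lanes, the way the toes point; y to the left lane (middle at y +46 mm); the empty right lane's middle is at y -46 mm.
- odd_baby_cone (a point): A much smaller loose right last, 90 mm long and 44 mm high, with no mate in any tray: it is to stay where it stands. Point at the middle of its cone, 33 mm above its sole, 19 mm behind mid-length; x to the toe.
Not all that is in view belongs to the job. What is shaped like the part that bears left_small_cone but turquoise is not meant.

How it is judged (in metres and radians):
At the end, for the whole second after the job is handed in: Each right last upright at rest in the right lane of its mate's tray: cone within 15 mm of the lane's middle and of its mate's cone lengthwise, within 11 degrees of the tray's x, toe the same way. Left lasts upright within 20 mm, odd last within 30 mm of their starts (y of right_small_cone in the frame of tray_small between -0.061 and -0.031 m and x of right_small_cone in the frame of left_small_cone between -0.015 and 0.015 m and z of right_small_cone in the frame of tray_small between 0.0417 and 0.0517 m and angle between the x axis of right_small_cone and the x axis of tray_small, either way round below 0.2 rad and y of left_small_cone in the frame of right_small_cone above 0.05 m and angle between each of right_small_cone, left_small_cone, right_middle_cone, left_middle_cone, right_large_cone, left_large_cone's own z axis and vertical below 0.1 rad and linear speed of each of right_small, right_middle, right_large below 0.02 m/s and distance of each of left_small_cone, left_middle_cone, left_large_cone from where it was at the start of the episode below 0.02 m and y of right_middle_cone in the frame of tray_middle between -0.061 and -0.031 m and x of right_middle_cone in the frame of left_middle_cone between -0.015 and 0.015 m and z of right_middle_cone in the frame of tray_middle between 0.051 and 0.061 m and angle between the x axis of right_middle_cone and the x axis of tray_middle, either way round below 0.2 rad and y of left_middle_cone in the frame of right_middle_cone above 0.05 m and y of right_large_cone in the frame of tray_large between -0.061 and -0.031 m and x of right_large_cone in the frame of left_large_cone between -0.015 and 0.015 m and z of right_large_cone in the frame of tray_large between 0.0603 and 0.0703 m and angle between the x axis of right_large_cone and the x axis of tray_large, either way round below 0.2 rad and y of left_large_cone in the frame of right_large_cone above 0.05 m and distance of odd_baby_cone from where it was at the start of the episode below 0.03 m); the robot touches nothing.
It fails at once if a right last is dropped or knocked flying: it moves faster than 0.6 m/s (a fall of 18 mm) while the fingers do not hold it ((linear speed of right_small above 0.6 m/s and contact force between the fingers and right_small below 0.05 N) or (linear speed of right_middle above 0.6 m/s and contact force between the fingers and right_middle below 0.05 N) or (linear speed of right_large above 0.6 m/s and contact force between the fingers and right_large below 0.05 N)).
It fails at once if a left last is shifted by more than 20 mm (distance of any of left_small_cone, left_middle_cone, left_large_cone from where it was at the start of the episode above 0.02 m).
It fails at once if the odd baby last is moved by more than 30 mm (distance of odd_baby_cone from where it was at the start of the episode above 0.03 m).
It also fails if it takes over 88 s, if anything falls off the work surface, if the arm or the gripper's body presses on something with over 40 N, if the wrist force passes 120 N, or if a joint passes its speed limit or range.

ROBOT

A 6-joint arm with a two-finger parallel gripper is mounted at the origin on the work surface. World frame = base frame: x ahead of the robot, y to its left, z up, the work surface at z = 0. Lengths are in m, angles in degrees, forces in N, time in s.
With the tool pointing down it reaches from about 0.3 to 0.75 m from the base axis. Payload 8.5 kg.
Tool frame: the origin (TCP) lies midway between the tips of the shut fingers; the grasp point (between the pads) lies 19 mm behind it; y points along the fingers, x is the direction in which the jaws open and shut, and the axes are right-handed (so a half turn about y gives the same grasp; the last joint's range is limited). The gripper opens to 85 mm and grips with 20 to 120 N. Pads are 22 mm wide; open, the fingers measure 114 mm over their backs; the gripper's body (76 mm by 85 mm) begins 54 mm behind the grasp point. The pads swing forward as they close: fully open they stand 13 mm farther back than shut.
Start: joints at [-76.564, 21.807, 74.336, -0, 83.858, -12.336], TCP at [0.239, -0.495, 0.231] pointing down, gripper open.
Joint ranges: [-178.18, 178.18], [-50.72, 133.34], [12.68, 142.11], [-81.47, 261.47], [9.98, 163.14], [-165.26, 165.26]. Speed limits (degrees/s): [136.94, 136.94, 180, 180, 180, 180].

INTERFACE

Orientations are given as a 3x3 rotation matrix whose columns are the frame's x, y, z axes.
In Python, from rig import env gives the robot as it stands.
- The arm moves only by the tool carry_out, never from a script. Its argument "plan" is a list of rows, each a list of 3 entries, a list of its own where there are three numbers: the shift along the tool's x, y, z in m, then the turn, a rotation vector about the tool's x, y, z in degrees, then the finger opening in m, from 0 to 0.0854. In form: [[[dx, dy, dz], [ax, ay, az], jaw], ...]. A call has 1 to 8 rows; each row shifts and turns the commanded pose from where the row before left it, along the tool's axes as they then stand; what a row does not reach is not made up. A row lasts 1/8 s, in which the tool goes at most 62.5 mm and 10.7 degrees, less where a joint would pass 70% of its speed; a pose out of reach is approached as far as the arm can. A call is refused whole if a number of a shift passes 0.0625 or a number of a turn 10.7, either way. A call with a gripper value outside its range is refused whole. The fingers move at their own pace and stop on an object; "force" is the grip in N (left out, the last holds). Time passes only in rows, so rows that do not move let the fingers close. It gives the time, the measured TCP pose, the force and the opening at its end, in the units of the state.
- env.observe(): the state, without advancing time (a new reading comes with each control period).
- env.get_image(name): name is "scene" or "top" or "wrist"; returns a dict with "image" (400x640x3 uint8, red, green, blue), "vfov" (degrees; the focal length in pixels is half the picture's height over the tangent of half this angle, whatever the lens; pixels are square), "cx", "cy" (the principal point, pixels), "rvec" (rotation vector, rad) and "tvec" (3), from world to camera coordinates, as OpenCV has them; the wrist camera has in their place "tool_from_camera" (4x4, takes a point from camera to tool coordinates, whose origin is the TCP and whose axes are the tool frame's). Camera axes: x right, y down, z forward; pixel columns grow to the right and rows downward; lengths in m; the calibration is good to about 2 mm. A picture is of the moment at which its call begins: read the wrist's pose just before it. There is no depth.
- env.close_job(): hands the job in, once; it reports no verdict.
Trained networks look in a picture, given as the dict that the camera call returned (one of the last four; its "shot" number tells which), for a name from the list of things; names that differ only in an ending like _2 or _b are one class to them, and where a whole thing is asked for, a point or a joint stands for the part that bears it (a point fixed in the world has none). Each returns a list of dicts, best first, with "conf" (0 to 1); they miss things now and then, are a little off and sometimes report something else, mostly with a low value. They report only what shows in the picture. A call takes as long as a camera call. They do not tell look-alikes from the thing itself.
- env.outline_of(target, picture): "mask" (400x640 bool, what is visible of it) and "pixel" ([row, column] in pixels, amid what is visible of it).
The state is a dict: "time_s": time; "q": joint angles; "qvel": joint speeds; "joint_efforts": joint torques, N m; "position": TCP position; "tool_rot": TCP orientation; "ft_force": force on the tool from outside, world axes, zero at the start; "wrist_torque": the same for the moment, N m; "grip_width": finger opening in m.
Only numpy, scipy, OpenCV 4.12 (cv2) and the standard library are available. Lean on these libraries where they do the work, as an engineer would, in place of code of your own. Each camera call takes 0.05 s, during which the arm holds its last target.

## Working session

There is one attempt and no reset: what is moved stays moved. The work goes in short steps, Python scripts to look and compute and a tool call to move; the robot and the scene stay as the last step left them, time stands still between calls to the robot, and variables do not carry over. Pictures are saved under pics/ and viewed, and the job is handed in when it is done.

Besides the shell and the picture viewer there is one more tool, called after "Call:" in YAML: its name, and indented under it one key for each argument. carry_out: Moves the arm, as the interface text tells. Its arguments: {"type":"object","properties":{"plan":{"type":"array","items":{"type":"array"}},"force":{"type":"number"}},"required":["plan"]}

```bash
ls; mkdir -p pics
cat > a.py <<'E'
from rig import env
import cv2,pickle
o=env.observe();print({k:o[k] for k in('time_s','position','tool_rot','grip_width','q')})
for n in('top','scene'):
    p=env.get_image(n);cv2.imwrite(f'pics/{n}0.png',p['image'][:,:,::-1]);pickle.dump(p,open(f'{n}0.pkl','wb'))
    print(n,p['vfov'],p['cx'],p['cy'],p['rvec'],p['tvec'],p['shot'])
E
python3 a.py
```

```text
pics
{'time_s': 0.0, 'position': array([ 0.23904978, -0.4950051 ,  0.23071962]), 'tool_rot': array([[ 4.34779696e-01, -3.41670137e-04,  9.00536784e-01],
       [-9.00535689e-01,  1.44019862e-03,  4.34779714e-01],
       [-1.44550308e-03, -9.99998905e-01,  3.18482964e-04]]), 'grip_width': 0.08525194523846748, 'q': array([-7.65653351e+01,  2.18407776e+01,  7.43837626e+01,  1.31968386e-04,
        8.38602673e+01, -1.23366414e+01])}
top 45.52052454501571 313.3483032783215 191.35321929543642 [ 2.15909188 -2.11408873  0.16942882] [0.0056725  0.51287124 1.5489354 ] 1
scene 47.95073298977665 320.5541831598239 206.70613343187642 [ 1.80989515  1.84783226 -0.64743754] [-0.00196941 -0.36704289  1.64386444] 2
```

View pics/top0.png

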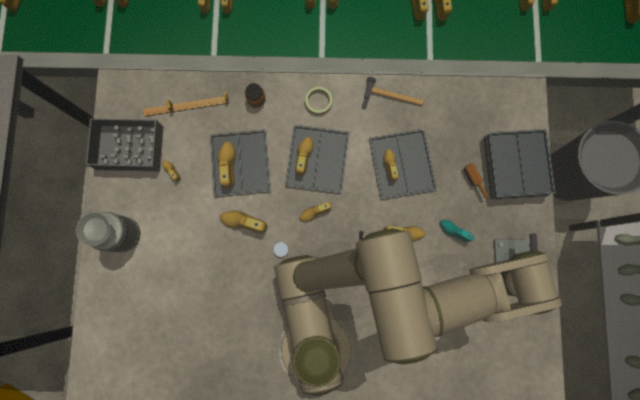

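View pics/scene0.png

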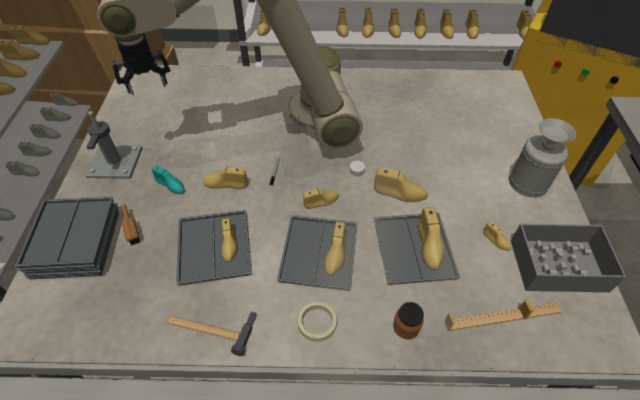

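```bash
cat > b.py <<'E'
from rig import env
import cv2,pickle,numpy as np
o=env.observe()
P={n:env.get_image(n) for n in('top','scene')}
for n,p in P.items():
    im=p['image'][:,:,::-1].copy()
    for t in ['right_small_cone','right_middle_cone','right_large_cone','left_small_cone','left_middle_cone','left_large_cone','odd_baby_cone','tray_small','tray_middle','tray_large']:
        for r in env.outline_of(t,p):
            print(n,t,np.round(r['pixel'],1),round(r['conf'],2),r['mask'].sum())
    c=im[130:260,150:480] if n=='top' else im[150:300,120:540]
    s=800//c.shape[1]+ (0 if 800%c.shape[1]==0 else 0)
    f=790/c.shape[1]
    cv2.imwrite(f'pics/{n}_crop.png',cv2.resize(c,None,fx=f,fy=f,interpolation=cv2.INTER_CUBIC))
E
python3 b.py
```

```text
top right_small_cone [213.4 312.8] 0.83 340
top right_middle_cone [232.7 413.3] 0.6 260
top right_large_cone [221.6 242.2] 0.74 658
top left_small_cone [161.7 393.5] 0.9 343
top left_small_cone [231.1 455.6] 0.89 366
top left_middle_cone [155.7 303.5] 0.88 471
top left_large_cone [160.9 225.9] 0.84 664
top odd_baby_cone [170.5 171.9] 0.68 209
top tray_small [166.2 405.6] 0.82 3224
top tray_small [229.  413.2] 0.69 296
top tray_middle [160.3 321.6] 0.61 3035
top tray_large [161.9 245.4] 0.87 2845
scene right_small_cone [197.6 317.9] 0.77 568
scene right_middle_cone [177.  228.9] 0.82 783
scene left_small_cone [178.4 167.5] 0.82 483
scene left_small_cone [243.6 225.8] 0.64 538
scene left_middle_cone [249.8 335.5] 0.91 802
scene left_large_cone [239.3 431.3] 0.79 1194
scene odd_baby_cone [236.  496.8] 0.55 416
scene tray_small [249.3 206.7] 0.62 4296
scene tray_small [241.7 225.7] 0.15 467
scene tray_middle [253.9 312.8] 0.71 4008
scene tray_large [251.4 407.6] 0.55 3661
```

View pics/top_crop.png

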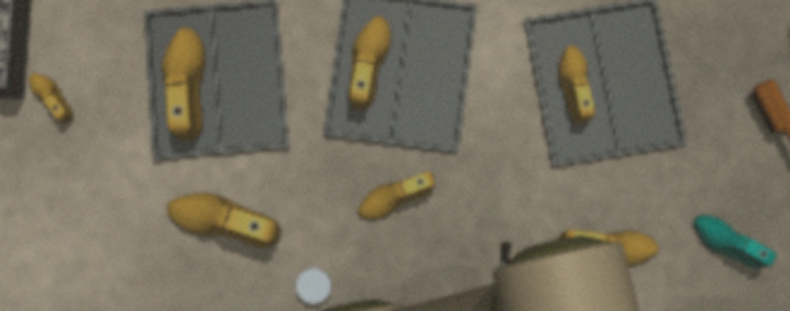

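View pics/scene_crop.png

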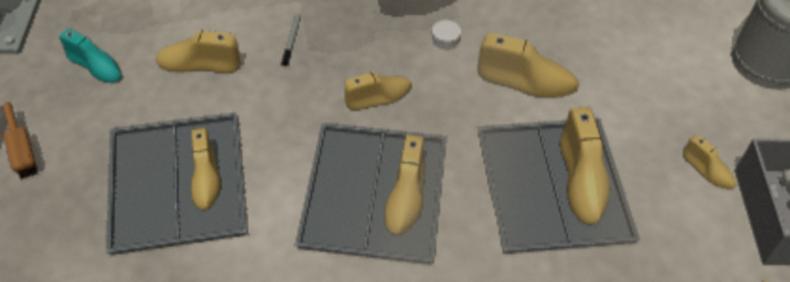

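```bash
cat > h.py <<'E'
from rig import env
import cv2,pickle,numpy as np
H={'small':.056,'middle':.068,'large':.080,'baby':.044}
CZ={'small':.043,'middle':.052,'large':.061,'baby':.033}
L={'small':.044,'middle':.054,'large':.064,'baby':.034}
W={'small':.022,'middle':.027,'large':.032,'baby':.017}
def cam(p,o=None):
    f=200/np.tan(np.radians(p['vfov'])/2)
    K=np.array([[f,0,p['cx']],[0,f,p['cy']],[0,0,1.]])
    if 'rvec' in p:
        R=cv2.Rodrigues(np.array(p['rvec'],float))[0];t=np.array(p['tvec'],float)
    else:
        T=np.eye(4);T[:3,:3]=o['tool_rot'];T[:3,3]=o['position'];M=np.linalg.inv(T@np.array(p['tool_from_camera']))
        R=M[:3,:3];t=M[:3,3]
    return K,R,t
def ray(C,uv,z):
    K,R,t=C;uv=np.atleast_2d(np.array(uv,float))
    d=(np.linalg.inv(K)@np.c_[uv,np.ones(len(uv))].T).T@R
    c=-R.T@t
    s=(z-c[2])/d[:,2]
    return (c+d*s[:,None])
def proj(C,X):
    K,R,t=C;X=np.atleast_2d(X);y=X@R.T+t;y=y@K.T
    return y[:,:2]/y[:,2:]
def rect(cx,cy,a,l,w,z):
    c,s=np.cos(a),np.sin(a)
    return np.array([[cx+c*u-s*v,cy+s*u+c*v,z] for u,v in((l/2,w/2),(-l/2,w/2),(-l/2,-w/2),(l/2,-w/2))])
E
cat > c.py <<'E'
from h import *
P=env.get_image('top');C=cam(P);im=P['image'].astype(np.uint8)
hsv=cv2.cvtColor(im,cv2.COLOR_RGB2HSV)
for t,sz,zz in [('right_small_cone','small',0),('right_large_cone','large',0),('left_small_cone','small',.004),('left_middle_cone','middle',.004),('left_large_cone','large',.004),('odd_baby_cone','baby',0)]:
    r=env.outline_of(t,P)[0];m=cv2.dilate(r['mask'].astype(np.uint8),np.ones((3,3)))>0
    ys,xs=np.nonzero(m)
    X=ray(C,np.c_[xs,ys],H[sz]/2+zz);mm=r['mask']
    lum=im[...,1].astype(int)
    v=lum[m]; th=(np.percentile(v,98)+np.percentile(v,45))/2
    sel=m&(lum>th)
    y2,x2=np.nonzero(sel)
    Y=ray(C,np.c_[x2,y2],H[sz]+zz)[:,:2]
    c=Y.mean(0);u,s,vt=np.linalg.svd(Y-c);d=vt[0]
    ctr=X[:,:2].mean(0)
    if d@(ctr-c)<0:d=-d
    e=np.std((Y-c)@vt.T,axis=0)*np.sqrt(12)
    Z=X[:,:2];u,s,v2=np.linalg.svd(Z-ctr);d2=v2[0]; d2=d2 if d2@d>0 else -d2
    print(t,len(y2),'patch ctr',c.round(4),'ang',np.degrees(np.arctan2(d[1],d[0])).round(1),'ext',e.round(4),'mask ctr',ctr.round(4),np.degrees(np.arctan2(d2[1],d2[0])).round(1))
for t in('tray_small','tray_middle','tray_large'):
    r=env.outline_of(t,P)[0]
    ys,xs=np.nonzero(cv2.morphologyEx(r['mask'].astype(np.uint8),cv2.MORPH_OPEN,np.ones((3,3))))
    (cx,cy),(w,h),a=cv2.minAreaRect((ray(C,np.c_[xs,ys],.012)[:,:2]*1000).astype(np.float32))
    print(t,cx,cy,w,h,a)
E
python3 c.py
```

```text
right_small_cone 58 patch ctr [ 0.4626 -0.0175] ang 112.2 ext [0.0376 0.0184] mask ctr [0.4473 0.0091] 115.7
right_large_cone 122 patch ctr [0.3998 0.208 ] ang 67.1 ext [0.0578 0.0295] mask ctr [0.4079 0.2476] 76.6
left_small_cone 51 patch ctr [ 0.3813 -0.4822] ang 64.2 ext [0.0479 0.0165] mask ctr [ 0.3913 -0.458 ] 62.4
left_middle_cone 114 patch ctr [0.6215 0.0557] ang -13.0 ext [0.1102 0.0201] mask ctr [0.634  0.0518] -10.3
left_large_cone 203 patch ctr [0.5895 0.3098] ang -1.9 ext [0.1382 0.0252] mask ctr [0.5976 0.3095] 4.3
odd_baby_cone 50 patch ctr [0.5802 0.4982] ang 31.6 ext [0.0721 0.0306] mask ctr [0.5794 0.5033] 41.7
tray_small 619.98974609375 -286.01873779296875 222.45123291015625 197.29470825195312 10.64927864074707
tray_middle 632.6539916992188 6.7919158935546875 196.25755310058594 218.96337890625 83.6069564819336
tray_large 613.142333984375 271.563720703125 219.3824462890625 198.28726196289062 6.997524738311768
```

```bash
cat > w.py <<'E'
from h import *
import sys
o=env.observe();p=env.get_image('wrist');n=sys.argv[1]
pickle.dump((o,p),open(n+'.pkl','wb'));cv2.imwrite(f'pics/{n}.png',p['image'][:,:,::-1])
print(o['time_s'],o['position'].round(4),o['tool_rot'].round(3).tolist(),o['grip_width'],o['ft_force'],o['q'].round(1))
K,R,t=cam(p,o);print('cam at',-R.T@t,'fwd',R[2],p['vfov'],p['cx'],p['cy'])
E
python3 w.py w0
```

```text
1.7 [ 0.2391 -0.4953  0.2313] [[0.435, -0.0, 0.901], [-0.901, 0.0, 0.435], [-0.0, -1.0, 0.0]] 0.08529576523219362 [0.16398373 1.01910899 0.72638243] [-76.6  21.8  74.3   0.   83.9 -12.3]
cam at [ 0.31190867 -0.46073154  0.37337876] fwd [-0.28461657 -0.13849713 -0.94858418] 68.17464747167858 318.65677915195573 199.55833890610546
```

View pics/w0.png

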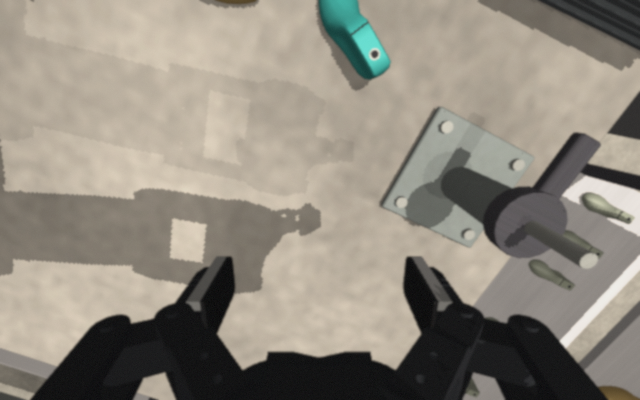

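```bash
cat > d.py <<'E'
from h import *
S=pickle.load(open('scene0.pkl','rb'));T=pickle.load(open('top0.pkl','rb'))
for n,h,s,t in [('rm',.068,(221,37),None),('rs',.056,(365,82),(420,181)),('rl',.08,(505,42),(254,225)),('ls',.06,(198.5,133),(586,102)),('lm',.072,(412,143),(361,84)),('ll',.084,(584,118),(178,111)),('baby',.044,(700,142),(54,102))]:
    a=ray(cam(S),(120+s[0]*420/790,150+s[1]*420/790),h)[0]
    b=ray(cam(T),(150+t[0]*330/790,130+t[1]*330/790),h)[0] if t else None
    print(n,a.round(3),b)
E
python3 d.py
```

```text
rm [ 0.39  -0.24   0.068] None
rs [ 0.469 -0.008  0.056] [ 0.46361195 -0.02435385  0.056     ]
rl [0.401 0.21  0.08 ] [0.39613294 0.198254   0.08      ]
ls [ 0.576 -0.249  0.06 ] [ 0.57825071 -0.25231913  0.06      ]
lm [0.596 0.063 0.072] [0.5945739  0.05961096 0.072     ]
ll [0.554 0.312 0.084] [0.54912931 0.30757695 0.084     ]
baby [0.563 0.49  0.044] [0.56591768 0.48962502 0.044     ]
```

```bash
cat > plan.py <<'E'
from h import *
import sys,json
def plan(tgt,psi,n,o=None,start=None):
    # returns rows of rounded shifts
    if start is None:
        o=o or env.observe();p=np.array(o['position']);R=np.array(o['tool_rot']);a=np.degrees(np.arctan2(R[1,0],R[0,0]))
    else: p,a=np.array(start[0],float),start[1]
    tgt=np.array(tgt,float);d=(psi-a+180)%360-180
    rows=[]
    for k in range(n):
        g=p+(tgt-p)/(n-k); da=round(((psi-a+180)%360-180)/(n-k),1)
        c,s=np.cos(np.radians(a)),np.sin(np.radians(a))
        D=g-p
        sh=[round(c*D[0]+s*D[1],3+(n-k==1)),round(-D[2],3+(n-k==1)),round(-s*D[0]+c*D[1],3+(n-k==1))]
        # tool x=(c,s,0), y=(0,0,-1), z=(-s,c,0)
        p=p+np.array([c*sh[0]-s*sh[2],s*sh[0]+c*sh[2],-sh[1]]); a+=da
        rows.append([sh,[0,-da,0]])
    print('from',o['position'].round(4) if o else start,'q',o['q'].round(1) if o else '')
    for r in rows: print(json.dumps(r))
    return p,a
if __name__=='__main__':
    v=[float(x) for x in sys.argv[1:]]
    print(plan(v[:3],v[3],int(v[4])))
E
python3 plan.py .39 -.24 .231 -7 8
```

```text
from [ 0.2391 -0.4953  0.2313] q [-76.6  21.8  74.3  -0.   83.9 -12.3]
[[-0.021, 0.0, 0.031], [0, -7.2, 0]]
[[-0.016, 0.0, 0.033], [0, -7.1, 0]]
[[-0.012, 0.0, 0.035], [0, -7.2, 0]]
[[-0.008, 0.0, 0.036], [0, -7.1, 0]]
[[-0.003, 0.0, 0.037], [0, -7.2, 0]]
[[0.001, 0.0, 0.037], [0, -7.1, 0]]
[[0.006, 0.0, 0.037], [0, -7.2, 0]]
[[0.0105, 0.0003, 0.0354], [0, -7.1, 0]]
(array([ 0.38996136, -0.23997724,  0.23103386]), np.float64(-7.026525155630166))
```

Call:
carry_out:
  plan:
    - [[-0.021,0,0.031],[0,-7.2,0],0.085]
    - [[-0.016,0,0.033],[0,-7.1,0],0.085]
    - [[-0.012,0,0.035],[0,-7.2,0],0.085]
    - [[-0.008,0,0.036],[0,-7.1,0],0.085]
    - [[-0.003,0,0.037],[0,-7.2,0],0.085]
    - [[0.001,0,0.037],[0,-7.1,0],0.085]
    - [[0.006,0,0.037],[0,-7.2,0],0.085]
    - [[0.0105,0,0.0354],[0,-7.1,0],0.085]

```text
time_s: 2.75
position: [0.3905, -0.2389, 0.2315]
tool_rot: [[0.993, 0.0, 0.118], [-0.118, -0.0, 0.993], [0.0, -1.0, -0.0]]
ft_force: [-0.2, 0.3, 0.1]
grip_width: 0.085
```

```bash
python3 w.py w1
```

```text
2.75 [ 0.3905 -0.2389  0.2315] [[0.993, 0.0, 0.118], [-0.118, -0.0, 0.993], [0.0, -1.0, -0.0]] 0.085023250009487 [-0.22834387  0.27462495  0.13329207] [-46.3  12.5  88.    0.   79.4 -39.5]
cam at [ 0.39950743 -0.15885168  0.37352099] fwd [-0.03635231 -0.31531409 -0.94829085] 68.17464747167858 318.65677915195573 199.55833890610546
```

View pics/w1.png

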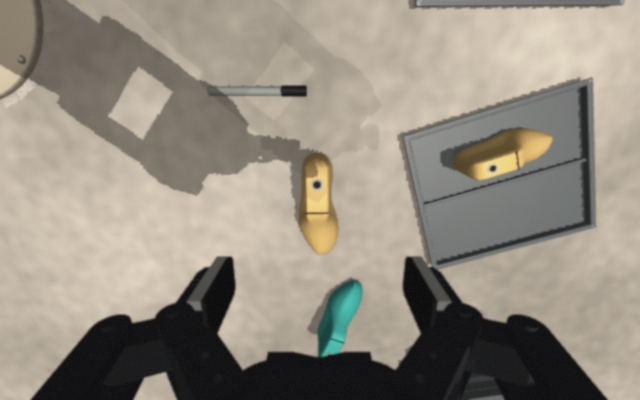

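```bash
cat > crop.py <<'E'
from h import *
import sys
n,x0,y0,x1,y1,out=sys.argv[1],*map(int,sys.argv[2:6]),sys.argv[6]
o,p=pickle.load(open(n+'.pkl','rb'));c=p['image'][y0:y1,x0:x1,::-1]
f=min(780/c.shape[1],590/c.shape[0]);print('scale',f)
c=cv2.resize(c,None,fx=f,fy=f,interpolation=cv2.INTER_CUBIC)
if len(sys.argv)>7: # overlays: kind cx cy ang
    C=cam(p,o)
    for s in sys.argv[7:]:
        k,x,y,a=s.split(':');x,y,a=float(x),float(y),np.radians(float(a))
        if k[0]=='t': Q=[rect(x,y,a,.213,.188,.014),rect(x,y,a,.205,.180,.014)]
        else:
            sz={'s':'small','m':'middle','l':'large','b':'baby'}[k[1]];z=H[sz]+(.004 if k[0]=='l' else 0)
            Q=[rect(x,y,a,L[sz],W[sz],z),rect(x,y,a,.004,.004,z)]
        for q in Q:
            u=((proj(C,q)+.5-[x0,y0])*f-.5);cv2.polylines(c,[np.round(u*8).astype(np.int32)],True,(0,0,255),1,cv2.LINE_AA,3)
cv2.imwrite(f'pics/{out}.png',c)
E
cat > dot.py <<'E'
# find dark dot on cone top near given pixel; fit; also heading by dark-dot to patch edges
from h import *
import sys
n,u,v,h=sys.argv[1],*map(float,sys.argv[2:5])
o,p=pickle.load(open(n+'.pkl','rb'));C=cam(p,o)
g=p['image'].astype(float).sum(2)/3;r=5
ui,vi=int(u),int(v);w=np.clip(np.median(g[vi-8:vi+9,ui-8:ui+9])-20-g[vi-r:vi+r+1,ui-r:ui+r+1],0,None)
yy,xx=np.mgrid[vi-r:vi+r+1,ui-r:ui+r+1];q=((xx*w).sum()/w.sum(),(yy*w).sum()/w.sum())
print('dot px',q,ray(C,q,h)[0])
E
python3 dot.py w1 316 184 .068; python3 dot.py w1 492 168 .060
python3 crop.py w1 270 140 370 270 w1c rm:.39:-.24:-97
```

```text
dot px (np.float64(316.50010704345965), np.float64(184.41711268108187)) [ 0.38750465 -0.24317355  0.068     ]
dot px (np.float64(492.460027751094), np.float64(168.05560892304408)) [ 0.57822779 -0.24950383  0.06      ]
scale 4.538461538461538
```

View pics/w1c.png

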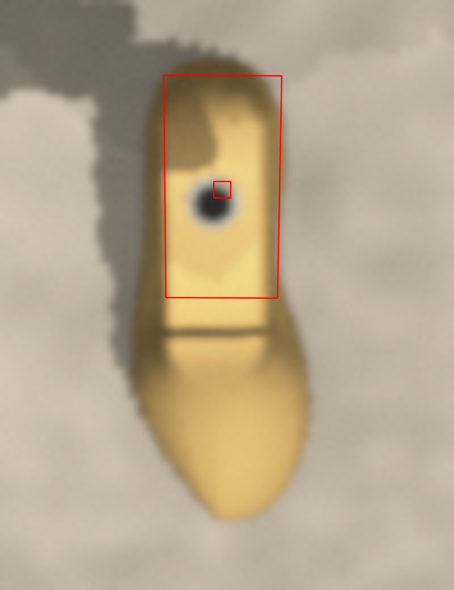

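```bash
cat > tray.py <<'E'
from h import *
import sys
from scipy.optimize import least_squares
# corners (px) order: any; fit rect
def fit(C,px,init):
    X=ray(C,px,.014)[:,:2]
    def e(v):
        q=rect(v[0],v[1],v[2],.213,.188,0)[:,:2]
        return np.concatenate([x-q[np.argmin(np.hypot(*(q-x).T))] for x in X])
    r=least_squares(e,[init[0],init[1],np.radians(init[2])]);return r.x[:2].round(4),np.degrees(r.x[2]).round(2),(r.fun*1000).round(1)
if __name__=='__main__':
    n=sys.argv[1];o,p=pickle.load(open(n+'.pkl','rb'))
    px=[tuple(map(float,s.split(','))) for s in sys.argv[3:]];init=tuple(map(float,sys.argv[2].split(',')))
    print(fit(cam(p,o),px,init))
E
python3 tray.py w1 .62,-.29,10 400,135 590,79 595,226 435,268
python3 crop.py w1 390 65 610 275 w1t t:.62:-.286:9 ls:.578:-.2495:9
```

```text
(array([ 0.6195, -0.284 ]), np.float64(11.04), array([-5.1,  3.1,  0.9, -0.5,  2.6, -2.2,  1.7, -0.5]))
scale 2.8095238095238093
```

View pics/w1t.png

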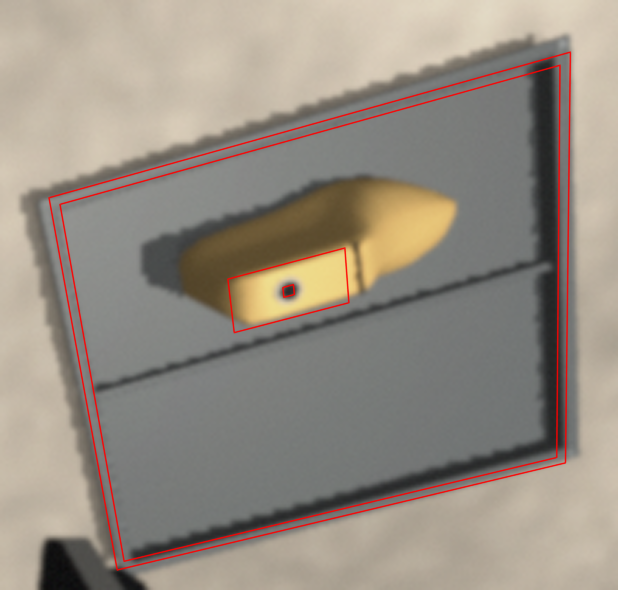

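```bash
python3 tray.py w1 .62,-.29,10 404.5,136 592.5,78.5 595.4,227 431,267.2
python3 plan.py .3875 -.2432 .1 -7 6
```

```text
(array([ 0.6203, -0.2843]), np.float64(10.08), array([-1.9, -0.4,  0.9,  1.5,  3.8, -1.4, -2.8,  0.3]))
from [ 0.3917 -0.2358  0.2315] q [-46.   12.5  88.1   0.1  79.5 -39.6]
[[-0.001, 0.022, -0.001], [0, 0.1, 0]]
[[-0.0, 0.022, -0.001], [0, 0.1, 0]]
[[-0.001, 0.022, -0.001], [0, 0.1, 0]]
[[-0.0, 0.022, -0.002], [0, 0.1, 0]]
[[-0.001, 0.022, -0.001], [0, 0.1, 0]]
[[-0.0003, 0.0215, -0.0018], [0, 0.1, 0]]
(array([ 0.38747909, -0.24318214,  0.10003318]), np.float64(-6.975079191763743))
```

```bash
python3 w.py w2;python3 w.py w2; python3 dot.py w2 316 184 .068; python3 dot.py w2 492 168 .060;python3 crop.py w2 390 65 610 275 w2t t:.6203:-.2843:10.1 ls:.578:-.2495:9
```

```text
2.8 [ 0.3917 -0.2358  0.2315] [[0.994, 0.001, 0.111], [-0.111, 0.001, 0.994], [0.001, -1.0, 0.002]] 0.08531331810450747 [-0.87120565  3.28515218 -0.20939674] [-46.   12.5  88.1   0.1  79.5 -39.6]
cam at [ 0.39997578 -0.15593223  0.37372569] fwd [-0.03337213 -0.3139865  -0.94884076] 68.17464747167858 318.65677915195573 199.55833890610546
2.85 [ 0.3909 -0.2376  0.2315] [[0.993, 0.0, 0.117], [-0.117, 0.0, 0.993], [0.0, -1.0, 0.0]] 0.08497054438091371 [-0.56205693 -1.03474269 -0.02541936] [-46.2  12.5  88.1   0.   79.4 -39.5]
cam at [ 0.3997886  -0.15759003  0.37362487] fwd [-0.03563459 -0.31471965 -0.94851553] 68.17464747167858 318.65677915195573 199.55833890610546
dot px (np.float64(316.19498428122324), np.float64(185.7342097742212)) [ 0.38748721 -0.24315036  0.068     ]
dot px (np.float64(491.7958314657104), np.float64(169.67929179740025)) [ 0.57817321 -0.24946468  0.06      ]
scale 2.8095238095238093
```

View pics/w2t.png

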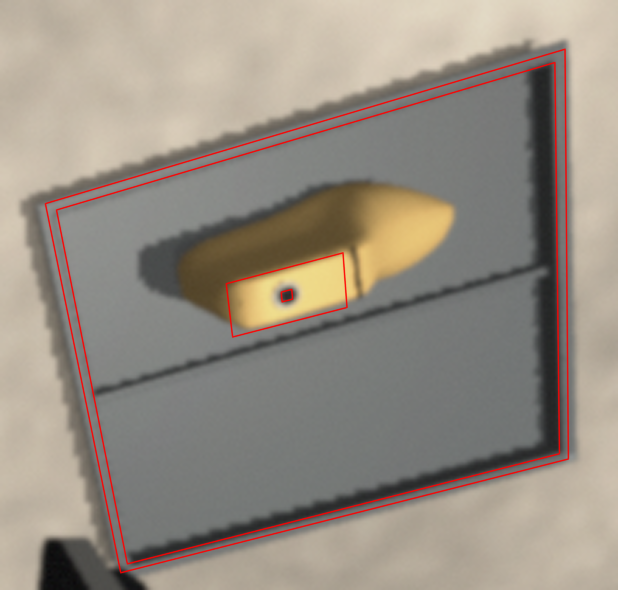

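```bash
python3 -c "
from plan import *
s=plan([.3873,-.245,.06],-7,6);s=plan([.3873,-.245,.030],-7,2,start=s)"
```

```text
from [ 0.3905 -0.2389  0.2315] q [-46.3  12.5  88.   -0.   79.4 -39.4]
[[-0.0, 0.029, -0.001], [0, 0.0, 0]]
[[-0.0, 0.028, -0.001], [0, 0.0, 0]]
[[-0.001, 0.029, -0.001], [0, 0.0, 0]]
[[-0.0, 0.028, -0.001], [0, 0.0, 0]]
[[-0.001, 0.029, -0.001], [0, 0.1, 0]]
[[-0.0004, 0.0285, -0.0014], [0, 0.0, 0]]
from (array([ 0.38731951, -0.24500155,  0.05999168]), np.float64(-6.99222791506106)) q 
[[-0.0, 0.015, -0.0], [0, 0.0, 0]]
[[-0.0, 0.015, -0.0], [0, 0.0, 0]]
```

Call:
carry_out:
  plan:
    - [[0,0.029,-0.001],[0,0,0],0.06]
    - [[0,0.028,-0.001],[0,0,0],0.06]
    - [[-0.001,0.029,-0.001],[0,0,0],0.06]
    - [[0,0.028,-0.001],[0,0,0],0.06]
    - [[-0.001,0.029,-0.001],[0,0,0],0.06]
    - [[0,0.0285,-0.001],[0,0,0],0.06]
    - [[0,0.015,0],[0,0,0],0.06]
    - [[0,0.015,0],[0,0,0],0.06]
  force: 60

```text
time_s: 3.9
position: [0.3869, -0.2467, 0.0292]
tool_rot: [[0.992, -0.0, 0.125], [-0.125, -0.0, 0.992], [-0.0, -1.0, -0.0]]
ft_force: [-0.6, -0.6, 0.2]
grip_width: 0.0597
```

```bash
python3 w.py w3
```

```text
3.9 [ 0.3869 -0.2467  0.0292] [[0.992, -0.0, 0.125], [-0.125, -0.0, 0.992], [-0.0, -1.0, -0.0]] 0.059722025567954244 [-0.55198091 -0.57067406  0.16057849] [-47.4  28.7 104.4  -0.   46.9 -40.2]
cam at [ 0.39650955 -0.16675857  0.17121074] fwd [-0.03867033 -0.31499955 -0.94830369] 68.17464747167858 318.65677915195573 199.55833890610546
```

View pics/w3.png

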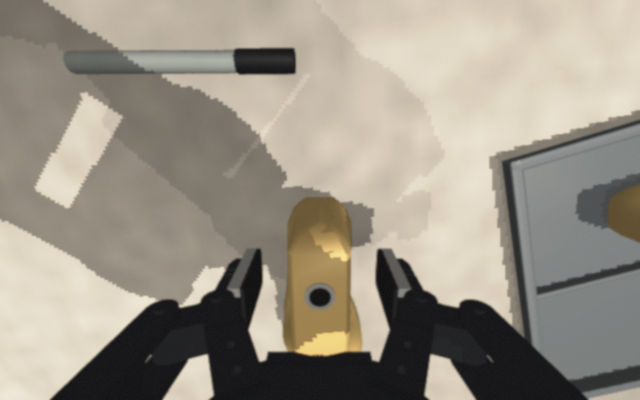

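Call:
carry_out:
  plan:
    - [[0,0,0],[0,0,0],0.02]
    - [[0,0,0],[0,0,0],0.02]
    - [[0,0,0],[0,0,0],0.02]
    - [[0,0,0],[0,0,0],0.02]
    - [[0,0,0],[0,0,0],0.02]
    - [[0,-0.01,0],[0,0,0],0.02]
    - [[0,-0.02,0],[0,0,0],0.02]
    - [[0,0,0],[0,0,0],0.02]
  force: 60

```text
time_s: 4.95
position: [0.3877, -0.246, 0.0609]
tool_rot: [[0.992, 0.002, 0.122], [-0.122, -0.002, 0.992], [0.002, -1.0, -0.001]]
ft_force: [0.2, -0.1, -1.9]
grip_width: 0.0267
```

```bash
python3 w.py w4; python3 dot.py w4 320 296 .098; cp -f top0.pkl /tmp
python3 - <<'E'
from h import *
for n in('top','scene'):
    p=env.get_image(n);cv2.imwrite(f'pics/{n}4.png',p['image'][:,:,::-1]);pickle.dump((None,p),open(f'{n}4.pkl','wb'))
E
```

```text
4.95 [ 0.3877 -0.246   0.0609] [[0.992, 0.002, 0.122], [-0.122, -0.002, 0.992], [0.002, -1.0, -0.001]] 0.02666082699165181 [ 0.23858348 -0.1102002  -1.90073654] [-47.2  25.4 102.6   0.   51.9 -40.2]
cam at [ 0.39677166 -0.16573513  0.20286212] fwd [-0.03620573 -0.31653568 -0.9478894 ] 68.17464747167858 318.65677915195573 199.55833890610546
dot px (np.float64(nan), np.float64(nan)) [nan nan nan]dot.py:8: RuntimeWarning: invalid value encountered in scalar divide
  yy,xx=np.mgrid[vi-r:vi+r+1,ui-r:ui+r+1];q=((xx*w).sum()/w.sum(),(yy*w).sum()/w.sum())
```

View pics/w4.png

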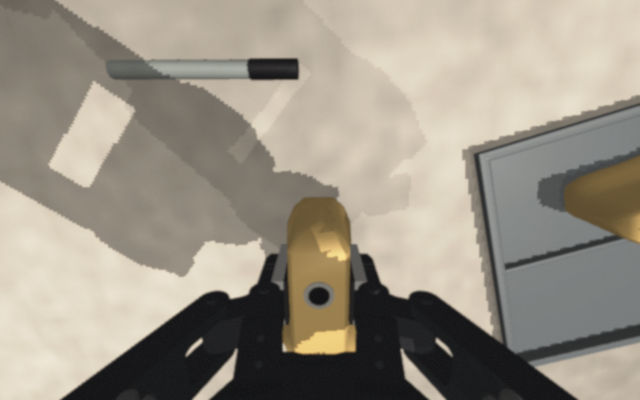

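View pics/scene4.png

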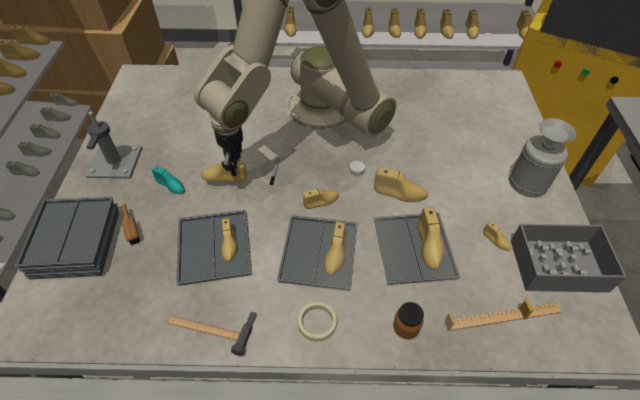

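```bash
cat > held.py <<'E'
from h import *
import sys
# dot pixel, dot depth via z ; gives dot in tool frame
n,u,v,z=sys.argv[1],*map(float,sys.argv[2:5])
o,p=pickle.load(open(n+'.pkl','rb'));X=ray(cam(p,o),(u,v),z)[0]
print('tool frame',(np.array(o['tool_rot']).T@(X-o['position'])).round(4))
E
python3 held.py w4 319.3 296 .0997; python3 plan.py .50 -.10 .21 -7 5;python3 crop.py top4 180 120 450 250 t4c lm:.5946:.0596:-8 ll:.549:.3076:3 ls:.5782:-.2495:10 t:.6203:-.2843:10.1 t:.632:.007:-6 t:.613:.2716:3 rs:.4636:-.0243:115 rl:.396:.198:72
```

```text
tool frame [-0.0001 -0.0388  0.0039]
from [ 0.387  -0.2454  0.0594] q [-47.2  25.5 102.7   0.   51.8 -40.2]
[[0.019, -0.03, 0.032], [0, -0.0, 0]]
[[0.019, -0.03, 0.032], [0, -0.0, 0]]
[[0.019, -0.03, 0.031], [0, -0.0, 0]]
[[0.019, -0.03, 0.032], [0, -0.0, 0]]
[[0.0184, -0.0306, 0.0311], [0, -0.0, 0]]
(array([ 0.5000292 , -0.1000017 ,  0.20997335]), np.float64(-7.029345038339466))
scale 2.888888888888889
```

View pics/t4c.png

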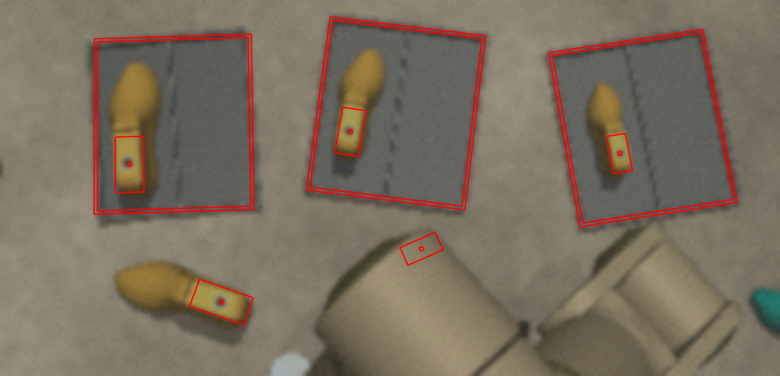

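Call:
carry_out:
  plan:
    - [[0.019,-0.03,0.032],[0,0,0],0.02]
    - [[0.019,-0.03,0.032],[0,0,0],0.02]
    - [[0.019,-0.03,0.031],[0,0,0],0.02]
    - [[0.019,-0.03,0.032],[0,0,0],0.02]
    - [[0.018,-0.03,0.031],[0,0,0],0.02]
    - [[0,0,0],[0,0,0],0.02]

```text
time_s: 5.85
position: [0.5012, -0.099, 0.2108]
tool_rot: [[0.993, 0.003, 0.119], [-0.119, -0.001, 0.993], [0.003, -1.0, -0.001]]
ft_force: [-0.1, 0.3, -2.0]
grip_width: 0.0264
```

```bash
python3 w.py w5
```

```text
5.85 [ 0.5012 -0.099   0.2108] [[0.993, 0.003, 0.119], [-0.119, -0.001, 0.993], [0.003, -1.0, -0.001]] 0.02641357275624022 [-0.0575201   0.34548923 -2.0010219 ] [-24.5  18.8  82.6   0.   78.4 -17.6]
cam at [ 0.50999266 -0.01886029  0.35284624] fwd [-0.03437353 -0.31583046 -0.9481928 ] 68.17464747167858 318.65677915195573 199.55833890610546
```

View pics/w5.png

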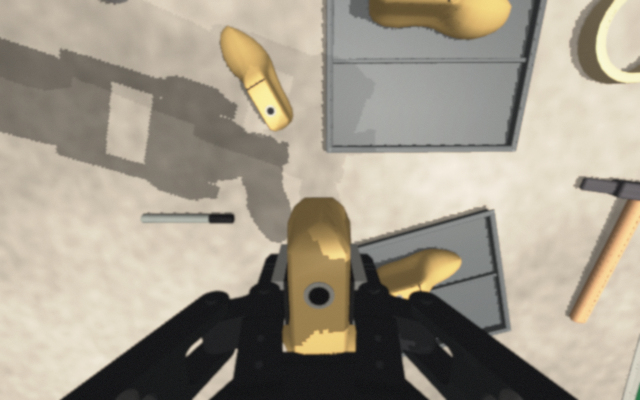

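```bash
python3 dot.py w5 270 111 .056; python3 tray.py w5 .632,.007,-6.5 326,151.5 517,151.5; python3 crop.py w5 310 0 560 170 w5t t:.632:.007:-6.5 lm:.5946:.0596:-6.5; python3 crop.py w5 210 10 310 145 w5r rs:.464:-.0243:115
```

```text
dot px (np.float64(270.12795449082597), np.float64(110.55852896402529)) [ 0.46356081 -0.02253291  0.056     ]
(array([0.6331, 0.0053]), np.float64(-6.82), array([-3.2,  0.4,  3.2, -0.4]))
scale 3.12
scale 4.37037037037037
```

View pics/w5t.png

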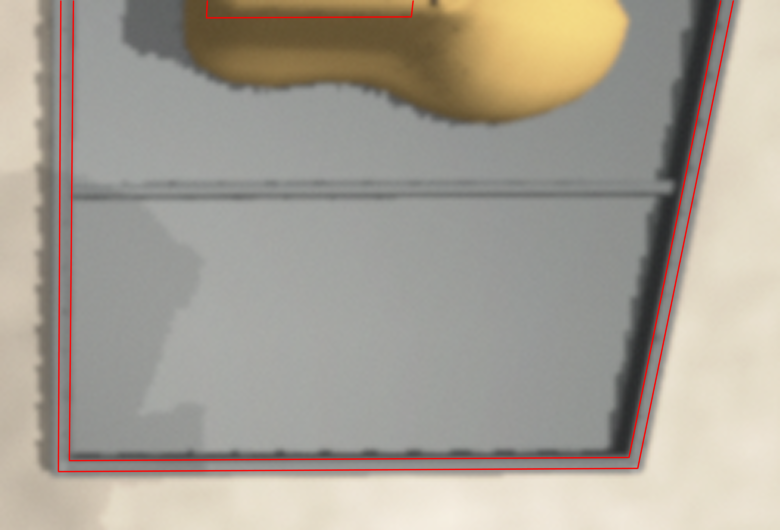

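View pics/w5r.png

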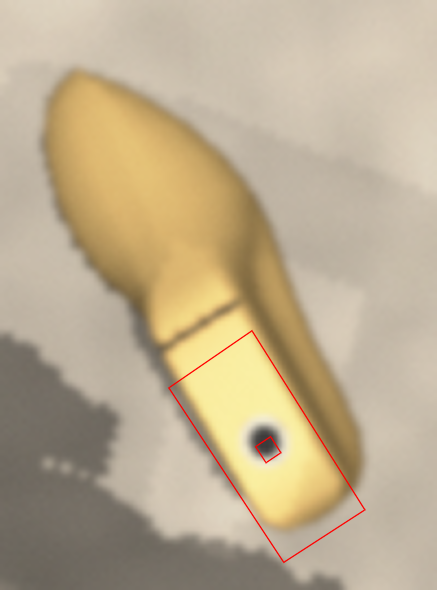

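```bash
python3 plan.py .588 -.035 .17 83.4 11
```

```text
from [ 0.5    -0.0997  0.2094] q [-24.6  18.8  82.8  -0.   78.4 -17.7]
[[0.007, 0.004, 0.007], [0, -8.2, 0]]
[[0.008, 0.004, 0.006], [0, -8.2, 0]]
[[0.009, 0.003, 0.004], [0, -8.2, 0]]
[[0.009, 0.004, 0.003], [0, -8.2, 0]]
[[0.01, 0.003, 0.002], [0, -8.2, 0]]
[[0.01, 0.004, 0.0], [0, -8.2, 0]]
[[0.01, 0.003, -0.001], [0, -8.2, 0]]
[[0.01, 0.004, -0.002], [0, -8.2, 0]]
[[0.009, 0.003, -0.004], [0, -8.2, 0]]
[[0.008, 0.004, -0.005], [0, -8.3, 0]]
[[0.0081, 0.0034, -0.0064], [0, -8.2, 0]]
(array([ 0.58803218, -0.03502967,  0.16995104]), np.float64(83.38066261669388))
```

Call:
carry_out:
  plan:
    - [[0.007,0.004,0.007],[0,-8.2,0],0.02]
    - [[0.008,0.004,0.006],[0,-8.2,0],0.02]
    - [[0.009,0.003,0.004],[0,-8.2,0],0.02]
    - [[0.009,0.004,0.003],[0,-8.2,0],0.02]
    - [[0.01,0.003,0.002],[0,-8.2,0],0.02]
    - [[0.01,0.004,0],[0,-8.2,0],0.02]
    - [[0.01,0.003,-0.001],[0,-8.2,0],0.02]
    - [[0.01,0.004,-0.002],[0,-8.2,0],0.02]

```text
time_s: 6.9
position: [0.5631, -0.0538, 0.1788]
tool_rot: [[0.519, -0.004, -0.855], [0.855, 0.001, 0.519], [-0.001, -1.0, 0.003]]
ft_force: [-0.2, -0.4, -2.1]
grip_width: 0.0262
```

Call:
carry_out:
  plan:
    - [[0.009,0.003,-0.004],[0,-8.2,0],0.02]
    - [[0.008,0.004,-0.005],[0,-8.3,0],0.02]
    - [[0.008,0.003,-0.006],[0,-8.2,0],0.02]
    - [[0,0,0],[0,0,0],0.02]
    - [[0,0,0],[0,0,0],0.02]

```text
time_s: 7.52
position: [0.5869, -0.0365, 0.17]
tool_rot: [[0.121, -0.002, -0.993], [0.993, 0.0, 0.121], [0.0, -1.0, 0.002]]
ft_force: [-0.5, 0.6, -2.1]
grip_width: 0.0267
```

```bash
python3 w.py w6;python3 plan.py .588 -.035 .04 83.4 7
```

```text
7.525 [ 0.5869 -0.0365  0.17  ] [[0.121, -0.002, -0.993], [0.993, 0.0, 0.121], [0.0, -1.0, 0.002]] 0.026690568169473763 [-0.52191999  0.58476672 -2.12076074] [-15.1  28.4  73.8  -0.   77.9 -98.1]
cam at [ 0.50571455 -0.02762421  0.31226153] fwd [ 0.31334964 -0.0380756  -0.9488742 ] 68.17464747167858 318.65677915195573 199.55833890610546
from [ 0.5871 -0.0364  0.1704] q [-15.1  28.4  73.8  -0.   77.9 -98.2]
[[0.0, 0.019, -0.0], [0, -0.0, 0]]
[[0.0, 0.019, -0.0], [0, -0.0, 0]]
[[0.0, 0.018, -0.0], [0, -0.1, 0]]
[[0.0, 0.019, -0.0], [0, -0.0, 0]]
[[0.001, 0.018, -0.0], [0, -0.1, 0]]
[[0.0, 0.019, -0.0], [0, -0.0, 0]]
[[0.0005, 0.0184, -0.0008], [0, -0.1, 0]]
(array([ 0.58804181, -0.03504518,  0.03995205]), np.float64(83.40231074072145))
```

View pics/w6.png

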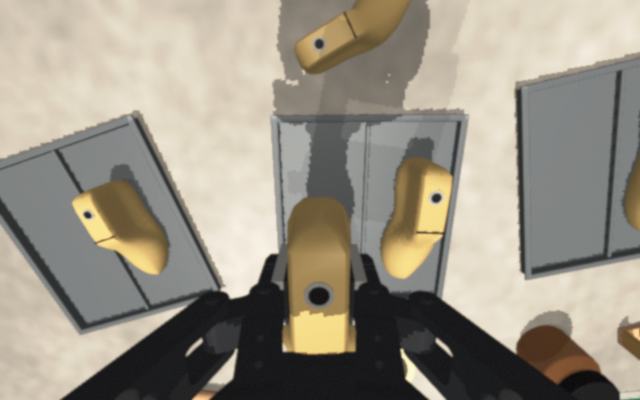

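```bash
python3 dot.py w6 436 198 .072; python3 dot.py w6 319 44 .056;python3 dot.py w6 88 214 .060; python3 crop.py w6 260 100 480 300 w6t t:.633:.006:-6.6 lm:.595:.06:-6.6
```

```text
dot px (np.float64(436.0037304547979), np.float64(197.6892213667751)) [0.59535623 0.06253012 0.072     ]
dot px (np.float64(318.9473197781886), np.float64(43.55437461491067)) [ 0.46348409 -0.02241511  0.056     ]
dot px (np.float64(87.25141416206637), np.float64(214.6649628569481)) [ 0.57820912 -0.24980509  0.06      ]
scale 2.95
```

View pics/w6t.png

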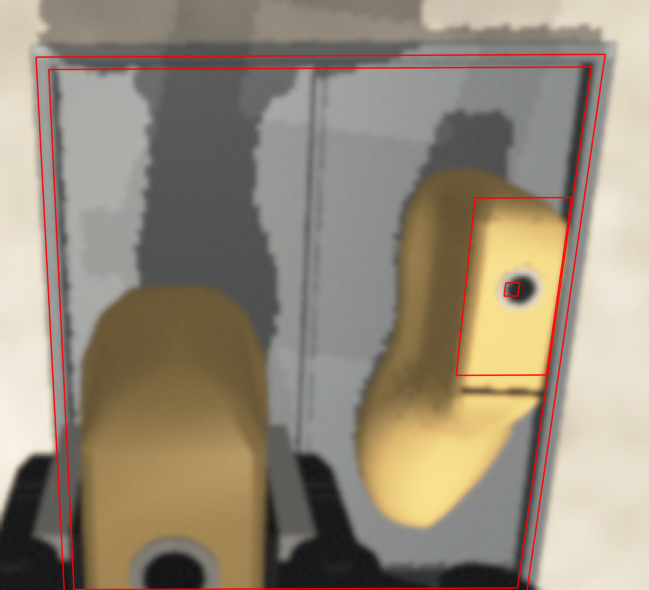

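Call:
carry_out:
  plan:
    - [[0.001,0.019,0],[0,0,0],0.02]
    - [[0.001,0.019,0],[0,0,0],0.02]
    - [[0,0.018,0],[0,0,0],0.02]
    - [[0,0.019,-0.001],[0,0,0],0.02]
    - [[0,0.018,0],[0,0,0],0.02]
    - [[0,0.018,0],[0,0,0],0.02]
    - [[0,0.015,0],[0,0,0],0.02]
    - [[0,0.003,0],[0,0,0],0.02]

```text
time_s: 8.57
position: [0.5883, -0.0341, 0.041]
tool_rot: [[0.118, -0.002, -0.993], [0.993, 0.0, 0.118], [0.0, -1.0, 0.002]]
ft_force: [0.0, 0.1, -1.1]
grip_width: 0.0264
```

Call:
carry_out:
  plan:
    - [[0,0.003,0],[0,0,0],0.02]
    - [[0,0,0],[0,0,0],0.02]

```text
time_s: 8.82
position: [0.589, -0.034, 0.0392]
tool_rot: [[0.117, 0.001, -0.993], [0.993, -0.0, 0.117], [-0.0, -1.0, -0.001]]
ft_force: [0.5, -0.6, -0.7]
grip_width: 0.0263
```

```bash
python3 w.py w7; python3 dot.py w7 320 296 .072
```

```text
8.825 [ 0.589  -0.034   0.0392] [[0.117, 0.001, -0.993], [0.993, -0.0, 0.117], [-0.0, -1.0, -0.001]] 0.026275373697828536 [ 0.53922481 -0.57629777 -0.71782056] [-14.8  37.   82.5   0.   60.5 -98.1]
cam at [ 0.50742655 -0.02533502  0.18119059] fwd [ 0.31574017 -0.03736656 -0.94810964] 68.17464747167858 318.65677915195573 199.55833890610546
dot px (np.float64(nan), np.float64(nan)) [nan nan nan]dot.py:8: RuntimeWarning: invalid value encountered in scalar divide
  yy,xx=np.mgrid[vi-r:vi+r+1,ui-r:ui+r+1];q=((xx*w).sum()/w.sum(),(yy*w).sum()/w.sum())
```

View pics/w7.png

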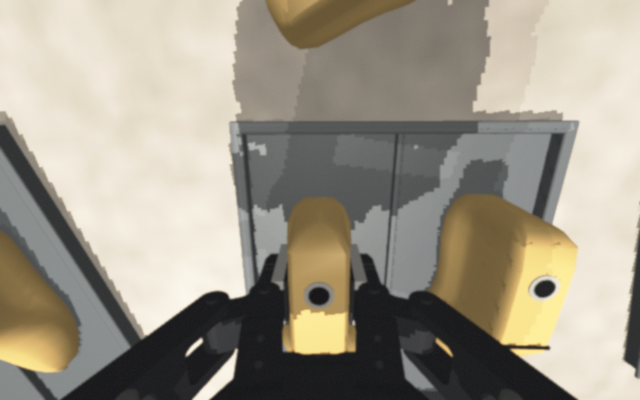

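Call:
carry_out:
  plan:
    - [[0,0.001,0],[0,0,0],0.02]
    - [[0,0.001,0],[0,0,0],0.02]
    - [[0,0,0],[0,0,0],0.02]

```text
time_s: 9.25
position: [0.5888, -0.034, 0.0368]
tool_rot: [[0.117, 0.0, -0.993], [0.993, 0.0, 0.117], [0.0, -1.0, -0.0]]
ft_force: [0.2, -1.0, -1.7]
grip_width: 0.0261
```

Call:
carry_out:
  plan:
    - [[0,0.001,0],[0,0,0],0.02]
    - [[0,0.001,0],[0,0,0],0.02]
    - [[0,0,0],[0,0,0],0.02]

```text
time_s: 9.62
position: [0.5888, -0.034, 0.0348]
tool_rot: [[0.117, -0.0, -0.993], [0.993, 0.0, 0.117], [0.0, -1.0, 0.0]]
ft_force: [-0.5, -0.2, -2.1]
grip_width: 0.0262
```

Call:
carry_out:
  plan:
    - [[0,0.001,0],[0,0,0],0.02]
    - [[0,0,0],[0,0,0],0.02]

```text
time_s: 9.88
position: [0.5889, -0.034, 0.0346]
tool_rot: [[0.117, 0.001, -0.993], [0.993, -0.0, 0.117], [-0.0, -1.0, -0.001]]
ft_force: [-2.0, -0.7, 4.6]
grip_width: 0.0264
```

Call:
carry_out:
  plan:
    - [[0,0.001,0],[0,0,0],0.02]
    - [[0,0,0],[0,0,0],0.02]

```text
time_s: 10.12
position: [0.5889, -0.034, 0.0345]
tool_rot: [[0.117, 0.001, -0.993], [0.993, -0.0, 0.117], [-0.0, -1.0, -0.001]]
ft_force: [-6.0, 0.2, 13.5]
grip_width: 0.0266
```

Call:
carry_out:
  plan:
    - [[0,0,0],[0,0,0],0.032]
    - [[0,0,0],[0,0,0],0.04]
    - [[0,0,0],[0,0,0],0.055]
    - [[0,0,0],[0,0,0],0.055]
    - [[0,-0.02,0],[0,0,0],0.055]
    - [[0,-0.04,0],[0,0,0],0.055]
    - [[0,-0.05,0],[0,0,0],0.055]
    - [[0,-0.06,0],[0,0,0],0.085]

```text
time_s: 11.12
position: [0.5883, -0.0339, 0.2038]
tool_rot: [[0.117, -0.002, -0.993], [0.993, 0.0, 0.117], [0.0, -1.0, 0.002]]
ft_force: [0.9, 0.1, 0.9]
grip_width: 0.0717
```

```bash
python3 w.py w8
```

```text
11.125 [ 0.5883 -0.0339  0.2038] [[0.117, -0.002, -0.993], [0.993, 0.0, 0.117], [0.0, -1.0, 0.002]] 0.07172356812271626 [0.93825778 0.11174545 0.94485131] [-14.8  27.   70.5  -0.   82.7 -98.1]
cam at [ 0.50710421 -0.02527395  0.3460024 ] fwd [ 0.31342156 -0.03674926 -0.94890274] 68.17464747167858 318.65677915195573 199.55833890610546
```

View pics/w8.png

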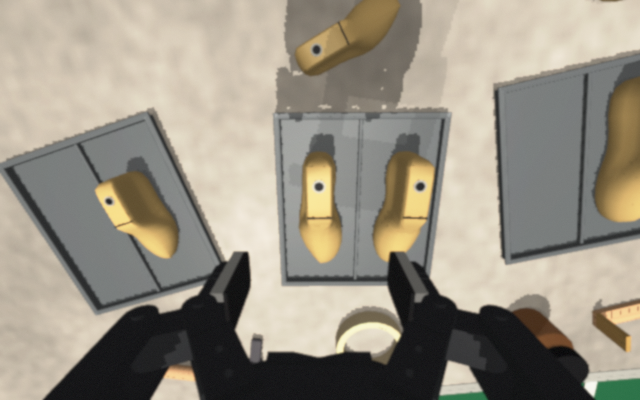

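Middle last stands in its lane: dots at (319,187) and mate (420,187), same row, mid-lane. Measure it, then plan for the small one.

```bash
cat > tf.py <<'E'
from h import *
def tf(t,d):
    a=np.radians(t[2]);c,s=np.cos(a),np.sin(a);x,y=d[0]-t[0],d[1]-t[1];return np.array([c*x+s*y,-s*x+c*y]).round(4)
def inv(t,d):
    a=np.radians(t[2]);c,s=np.cos(a),np.sin(a);return np.array([t[0]+c*d[0]-s*d[1],t[1]+s*d[0]+c*d[1]]).round(4)
E
python3 dot.py w8 319 187 .072;python3 dot.py w8 420 187 .072;python3 dot.py w8 316 49 .056; python3 tray.py w8 .632,.007,-6.6 275,113 450,112 283.5,286; python3 crop.py w8 260 100 470 300 w8t t:.632:.0065:-6.6
python3 -c "
from tf import *
t=(.6203,-.2843,10.1);m=tf(t,(.5782,-.2496));print(m,inv(t,(m[0],-.046)))"
python3 plan.py .4636 -.0224 .19 23 8
```

```text
dot px (np.float64(318.48559446653235), np.float64(186.3962747127063)) [ 0.58432325 -0.0345001   0.072     ]
dot px (np.float64(419.8281802566435), np.float64(186.15474386177632)) [0.59539416 0.06241028 0.072     ]
dot px (np.float64(316.05848165637485), np.float64(49.297584453323644)) [ 0.4635015  -0.02253974  0.056     ]
(array([0.6313, 0.0083]), np.float64(-6.1), array([-1.9,  0.4, -1. ,  0.9,  2.9, -1.3]))
scale 2.95
[-0.0354  0.0415] [ 0.5935 -0.3358]
from [ 0.591  -0.0344  0.2129] q [-14.8  26.5  69.8  -0.   83.  -98.1]
[[-0.0, 0.003, 0.016], [0, 7.5, 0]]
[[-0.003, 0.003, 0.016], [0, 7.5, 0]]
[[-0.004, 0.003, 0.015], [0, 7.5, 0]]
[[-0.007, 0.003, 0.015], [0, 7.6, 0]]
[[-0.008, 0.003, 0.014], [0, 7.5, 0]]
[[-0.01, 0.003, 0.012], [0, 7.6, 0]]
[[-0.012, 0.002, 0.011], [0, 7.5, 0]]
[[-0.0126, 0.0029, 0.0093], [0, 7.6, 0]]
(array([ 0.46359228, -0.02244104,  0.18997218]), np.float64(22.9816223652035))
```

View pics/w8t.png

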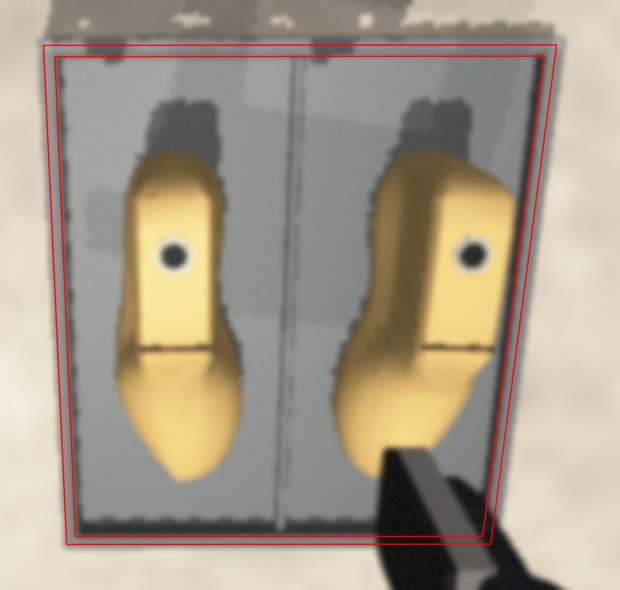

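Call:
carry_out:
  plan:
    - [[0,0.003,0.016],[0,7.5,0],0.085]
    - [[-0.003,0.003,0.016],[0,7.5,0],0.085]
    - [[-0.004,0.003,0.015],[0,7.5,0],0.085]
    - [[-0.007,0.003,0.015],[0,7.6,0],0.085]
    - [[-0.008,0.003,0.014],[0,7.5,0],0.085]
    - [[-0.01,0.003,0.012],[0,7.6,0],0.085]
    - [[-0.012,0.002,0.011],[0,7.5,0],0.085]
    - [[-0.0126,0.003,0.009],[0,7.6,0],0.06]

```text
time_s: 12.18
position: [0.461, -0.0222, 0.1796]
tool_rot: [[0.922, 0.0, -0.386], [0.386, -0.0, 0.922], [0.0, -1.0, -0.0]]
ft_force: [-0.3, -0.2, 1.0]
grip_width: 0.0693
```

Call:
carry_out:
  plan:
    - [[0,0,0],[0,0,0],0.055]
    - [[0,0,0],[0,0,0],0.055]

```text
time_s: 12.42
position: [0.4622, -0.0224, 0.18]
tool_rot: [[0.92, 0.001, -0.393], [0.393, -0.0, 0.92], [0.001, -1.0, -0.0]]
ft_force: [0.3, -0.4, 0.0]
grip_width: 0.0548
```

```bash
python3 w.py w9; python3 plan.py .4628 -.0207 .024 23 8
```

```text
12.425 [ 0.4622 -0.0224  0.18  ] [[0.92, 0.001, -0.393], [0.393, -0.0, 0.92], [0.001, -1.0, -0.0]] 0.054847551242295754 [ 0.34181294 -0.37783102  0.01469389] [-17.5  15.9  92.6   0.   71.4 -40.6]
cam at [0.42949745 0.05172419 0.32199248] fwd [ 0.12592508 -0.2918466  -0.94813946] 68.17464747167858 318.65677915195573 199.55833890610546
from [ 0.4622 -0.0224  0.1799] q [-17.5  15.9  92.6   0.   71.4 -40.6]
[[0.0, 0.019, 0.0], [0, 0.0, 0]]
[[0.0, 0.02, 0.0], [0, 0.0, 0]]
[[0.0, 0.019, 0.0], [0, 0.0, 0]]
[[0.0, 0.02, 0.0], [0, 0.0, 0]]
[[0.0, 0.019, 0.0], [0, 0.0, 0]]
[[0.0, 0.02, 0.0], [0, 0.0, 0]]
[[0.001, 0.019, 0.001], [0, 0.0, 0]]
[[0.0002, 0.0199, 0.0003], [0, 0.1, 0]]
(array([ 0.46281452, -0.02068719,  0.02400875]), np.float64(22.99151233235843))
```

View pics/w9.png

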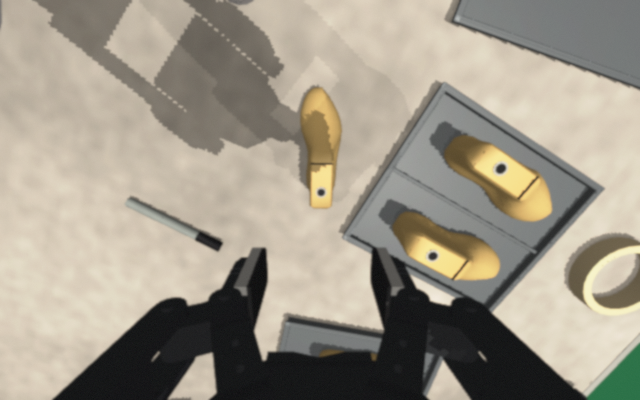

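Call:
carry_out:
  plan:
    - [[0,0.019,0],[0,0,0],0.05]
    - [[0,0.02,0],[0,0,0],0.05]
    - [[0,0.019,0],[0,0,0],0.05]
    - [[0,0.02,0],[0,0,0],0.05]
    - [[0,0.019,0],[0,0,0],0.05]
    - [[0,0.02,0],[0,0,0],0.05]
    - [[0.001,0.019,0.001],[0,0,0],0.05]
    - [[0,0.02,0],[0,0,0],0.05]
  force: 50

```text
time_s: 13.48
position: [0.4629, -0.021, 0.0231]
tool_rot: [[0.92, 0.001, -0.392], [0.392, -0.0, 0.92], [0.001, -1.0, -0.0]]
ft_force: [-0.5, -0.0, -0.7]
grip_width: 0.0498
```

```bash
python3 w.py w10
```

```text
13.475 [ 0.4629 -0.021   0.0231] [[0.92, 0.001, -0.392], [0.392, -0.0, 0.92], [0.001, -1.0, -0.0]] 0.04980742161377031 [-0.46808505 -0.03188106 -0.68610461] [-17.3  29.6 104.    0.   46.3 -40.4]
cam at [0.43023563 0.05309114 0.16514863] fwd [ 0.12567975 -0.29195466 -0.94813874] 68.17464747167858 318.65677915195573 199.55833890610546
```

View pics/w10.png

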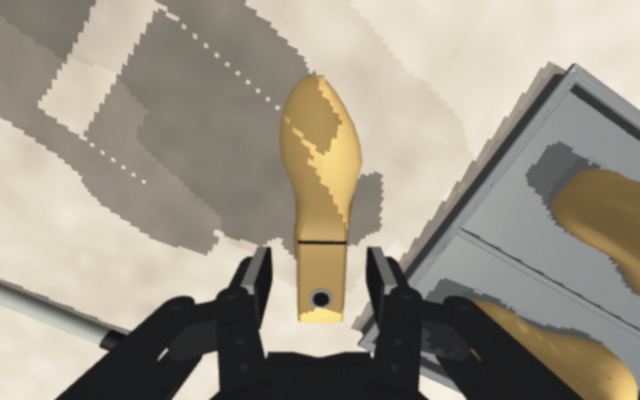

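Centred. Close and lift.

Call:
carry_out:
  plan:
    - [[0,0,0],[0,0,0],0.015]
    - [[0,0,0],[0,0,0],0.015]
    - [[0,0,0],[0,0,0],0.015]
    - [[0,0,0],[0,0,0],0.015]
    - [[0,0,0],[0,0,0],0.015]
    - [[0,-0.01,0],[0,0,0],0.015]
    - [[0,-0.03,0],[0,0,0],0.015]
    - [[0,-0.04,0],[0,0,0],0.015]
  force: 50

```text
time_s: 14.52
position: [0.4615, -0.0207, 0.1046]
tool_rot: [[0.921, -0.002, -0.39], [0.39, 0.001, 0.921], [-0.002, -1.0, 0.001]]
ft_force: [0.2, 0.6, -1.2]
grip_width: 0.0213
```

Call:
carry_out:
  plan:
    - [[0,-0.04,0],[0,0,0],0.015]
    - [[0,-0.04,0],[0,0,0],0.015]
    - [[0,0,0],[0,0,0],0.015]
    - [[0,0,0],[0,0,0],0.015]

```text
time_s: 15.02
position: [0.4615, -0.0207, 0.1833]
tool_rot: [[0.921, -0.001, -0.39], [0.39, 0.0, 0.921], [-0.001, -1.0, 0.001]]
ft_force: [-0.0, -0.5, -1.1]
grip_width: 0.0213
```

```bash
python3 w.py w11
```

```text
15.025 [ 0.4615 -0.0207  0.1833] [[0.921, -0.001, -0.39], [0.39, 0.0, 0.921], [-0.001, -1.0, 0.001]] 0.021289186596001205 [-0.02872212 -0.50699095 -1.09797409] [-17.3  15.7  92.3  -0.   72.1 -40.3]
cam at [0.42927359 0.05334026 0.32545227] fwd [ 0.12335925 -0.29162395 -0.94854519] 68.17464747167858 318.65677915195573 199.55833890610546
```

View pics/w11.png

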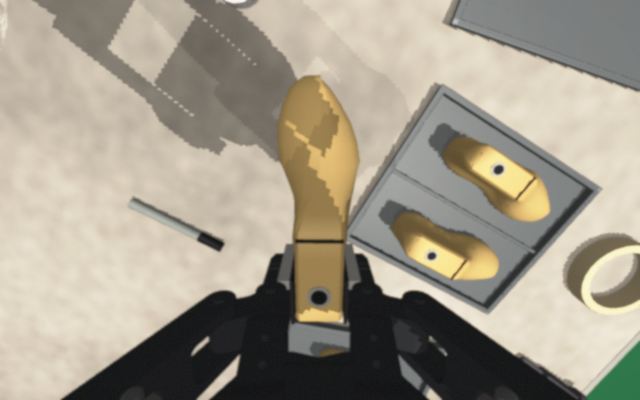

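```bash
python3 held.py w11 319 297 .2158; python3 -c "
from plan import *
s=plan([.5945,-.3355,.17],-79.9,14)"
```

```text
tool frame [-0.0006 -0.0325 -0.001 ]
from [ 0.4614 -0.0207  0.1829] q [-17.3  15.7  92.3   0.   72.1 -40.3]
[[-0.0, 0.001, -0.024], [0, 7.3, 0]]
[[0.003, 0.001, -0.024], [0, 7.4, 0]]
[[0.006, 0.001, -0.024], [0, 7.3, 0]]
[[0.009, 0.001, -0.023], [0, 7.4, 0]]
[[0.012, 0.001, -0.021], [0, 7.3, 0]]
[[0.015, 0.001, -0.02], [0, 7.4, 0]]
[[0.017, 0.001, -0.017], [0, 7.3, 0]]
[[0.019, 0.001, -0.015], [0, 7.4, 0]]
[[0.021, 0.001, -0.013], [0, 7.3, 0]]
[[0.022, 0.001, -0.01], [0, 7.4, 0]]
[[0.023, 0.001, -0.007], [0, 7.3, 0]]
[[0.024, 0.001, -0.004], [0, 7.4, 0]]
[[0.025, 0.0, -0.001], [0, 7.3, 0]]
[[0.0243, 0.0009, 0.0029], [0, 7.4, 0]]
```

Call:
carry_out:
  plan:
    - [[0,0.001,-0.024],[0,7.3,0],0.015]
    - [[0.003,0.001,-0.024],[0,7.4,0],0.015]
    - [[0.006,0.001,-0.024],[0,7.3,0],0.015]
    - [[0.009,0.001,-0.023],[0,7.4,0],0.015]
    - [[0.012,0.001,-0.021],[0,7.3,0],0.015]
    - [[0.015,0.001,-0.02],[0,7.4,0],0.015]
    - [[0.017,0.001,-0.017],[0,7.3,0],0.015]
    - [[0.019,0.001,-0.015],[0,7.4,0],0.015]

```text
time_s: 16.08
position: [0.5381, -0.2009, 0.1742]
tool_rot: [[0.808, -0.003, 0.589], [-0.589, 0.002, 0.808], [-0.003, -1.0, -0.0]]
ft_force: [0.4, 1.0, -1.5]
grip_width: 0.0218
```

Call:
carry_out:
  plan:
    - [[0.021,0.001,-0.013],[0,7.3,0],0.015]
    - [[0.022,0.001,-0.01],[0,7.4,0],0.015]
    - [[0.023,0.001,-0.007],[0,7.3,0],0.015]
    - [[0.024,0.001,-0.004],[0,7.4,0],0.015]
    - [[0.025,0,-0.001],[0,7.3,0],0.015]
    - [[0.024,0.001,0.003],[0,7.4,0],0.015]
    - [[0,0,0],[0,0,0],0.015]
    - [[0,0,0],[0,0,0],0.015]

```text
time_s: 17.08
position: [0.5948, -0.3346, 0.1697]
tool_rot: [[0.177, -0.002, 0.984], [-0.984, 0.002, 0.177], [-0.002, -1.0, -0.001]]
ft_force: [-0.3, 0.1, -0.9]
grip_width: 0.0216
```

```bash
python3 w.py w12; python3 plan.py .5945 -.3355 .04 -79.9 7
```

```text
17.075 [ 0.5948 -0.3346  0.1697] [[0.177, -0.002, 0.984], [-0.984, 0.002, 0.177], [-0.002, -1.0, -0.001]] 0.02158062282567659 [-0.34015212  0.14326934 -0.86137191] [-39.3  37.9  56.    0.   86.2  40.5]
cam at [ 0.67459929 -0.32136792  0.31163777] fwd [-0.31295446 -0.05518814 -0.94816337] 68.17464747167858 318.65677915195573 199.55833890610546
from [ 0.5949 -0.3345  0.1702] q [-39.3  37.9  56.    0.   86.2  40.6]
[[0.0, 0.019, -0.0], [0, 0.0, 0]]
[[0.0, 0.019, -0.0], [0, 0.0, 0]]
[[0.0, 0.018, -0.0], [0, 0.0, 0]]
[[0.0, 0.019, -0.0], [0, 0.0, 0]]
[[0.0, 0.018, -0.0], [0, 0.0, 0]]
[[0.0, 0.019, -0.0], [0, 0.0, 0]]
[[0.0009, 0.0182, -0.0005], [0, 0.1, 0]]
(array([ 0.59454037, -0.33546078,  0.03998926]), np.float64(-79.91814131628735))
```

View pics/w12.png

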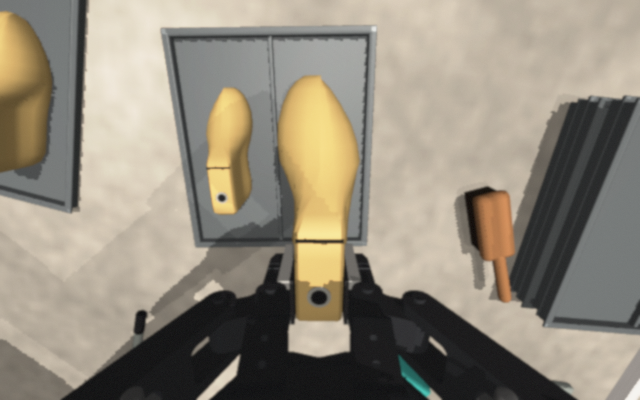

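```bash
python3 dot.py w12 222 198 .060;python3 tray.py w12 .62,-.284,10 162,28 376,27 195,247 370,247;  python3 crop.py w12 150 15 390 260 w12t t:.6203:-.2843:10.1 ls:.5782:-.2496:10.1
```

```text
dot px (np.float64(221.4230769230769), np.float64(197.52505292872263)) [ 0.57788708 -0.24991171  0.06      ]
(array([ 0.6205, -0.2876]), np.float64(10.83), array([ 2.5,  2.3,  1.7, -0.2, -2. ,  3.3, -2.2, -5.4]))
scale 2.4081632653061225
```

View pics/w12t.png

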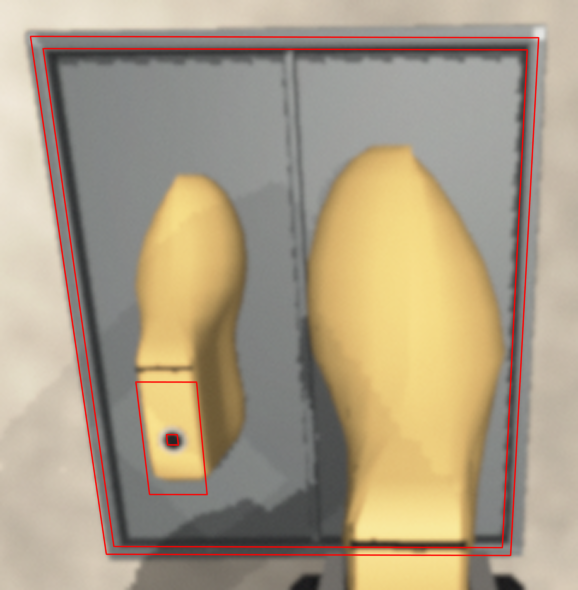

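Call:
carry_out:
  plan:
    - [[0.0012,0.02,-0.001],[0,0,0],0.015]
    - [[0.0012,0.02,0],[0,0,0],0.015]
    - [[0,0.02,0],[0,0,0],0.015]
    - [[0,0.02,0],[0,0,0],0.015]
    - [[0,0.02,0],[0,0,0],0.015]
    - [[0,0.02,0],[0,0,0],0.015]
    - [[0,0.014,0],[0,0,0],0.015]
    - [[0,0.002,0],[0,0,0],0.015]

```text
time_s: 18.12
position: [0.5943, -0.3373, 0.0341]
tool_rot: [[0.176, -0.001, 0.984], [-0.984, 0.001, 0.176], [-0.001, -1.0, -0.001]]
ft_force: [-0.7, 0.7, -1.0]
grip_width: 0.0212
```

Call:
carry_out:
  plan:
    - [[0,0.001,0],[0,0,0],0.015]
    - [[0,0.001,0],[0,0,0],0.015]
    - [[0,0,0],[0,0,0],0.015]

```text
time_s: 18.5
position: [0.5947, -0.338, 0.0332]
tool_rot: [[0.175, 0.0, 0.985], [-0.985, -0.0, 0.175], [0.0, -1.0, 0.0]]
ft_force: [-0.2, -0.9, -1.1]
grip_width: 0.0217
```

Call:
carry_out:
  plan:
    - [[0,0.001,0],[0,0,0],0.015]
    - [[0,0.001,0],[0,0,0],0.015]
    - [[0,0,0],[0,0,0],0.015]

```text
time_s: 18.88
position: [0.5946, -0.3379, 0.0307]
tool_rot: [[0.175, -0.0, 0.985], [-0.985, 0.0, 0.175], [-0.0, -1.0, -0.0]]
ft_force: [0.3, -0.2, -1.7]
grip_width: 0.0216
```

Call:
carry_out:
  plan:
    - [[0,0.001,0],[0,0,0],0.015]
    - [[0,0,0],[0,0,0],0.015]

```text
time_s: 19.12
position: [0.5946, -0.3379, 0.0297]
tool_rot: [[0.175, -0.0, 0.985], [-0.985, 0.0, 0.175], [-0.0, -1.0, -0.0]]
ft_force: [-0.1, 1.0, -1.1]
grip_width: 0.0216
```

Call:
carry_out:
  plan:
    - [[0,0.001,0],[0,0,0],0.015]
    - [[0,0,0],[0,0,0],0.015]

```text
time_s: 19.38
position: [0.5946, -0.3379, 0.0287]
tool_rot: [[0.175, -0.0, 0.985], [-0.985, 0.0, 0.175], [-0.0, -1.0, -0.0]]
ft_force: [0.3, -1.1, -1.1]
grip_width: 0.0216
```

Call:
carry_out:
  plan:
    - [[0,0.001,0],[0,0,0],0.015]
    - [[0,0,0],[0,0,0],0.015]

```text
time_s: 19.62
position: [0.5947, -0.338, 0.0284]
tool_rot: [[0.175, 0.0, 0.985], [-0.985, -0.0, 0.175], [0.0, -1.0, 0.0]]
ft_force: [-0.9, 1.4, 3.7]
grip_width: 0.0215
```

Call:
carry_out:
  plan:
    - [[0,0.0007,0],[0,0,0],0.015]
    - [[0,0,0],[0,0,0],0.015]

```text
time_s: 19.88
position: [0.5947, -0.338, 0.0284]
tool_rot: [[0.175, 0.001, 0.985], [-0.985, -0.001, 0.175], [0.001, -1.0, 0.001]]
ft_force: [-2.8, 1.7, 8.3]
grip_width: 0.0218
```

Call:
carry_out:
  plan:
    - [[0,0,0],[0,0,0],0.027]
    - [[0,0,0],[0,0,0],0.035]
    - [[0,0,0],[0,0,0],0.05]
    - [[0,0,0],[0,0,0],0.05]
    - [[0,-0.02,0],[0,0,0],0.05]
    - [[0,-0.04,0],[0,0,0],0.05]
    - [[0,-0.06,0],[0,0,0],0.05]
    - [[0,-0.05,0],[0,0,0],0.085]

```text
time_s: 20.88
position: [0.5946, -0.3379, 0.1995]
tool_rot: [[0.175, 0.001, 0.985], [-0.985, -0.001, 0.175], [0.001, -1.0, 0.001]]
ft_force: [-0.2, 0.4, 0.7]
grip_width: 0.0664
```

```bash
python3 w.py w13
```

```text
20.875 [ 0.5946 -0.3379  0.1995] [[0.175, 0.001, 0.985], [-0.985, -0.001, 0.175], [0.001, -1.0, 0.001]] 0.06641105690271024 [-0.1863549   0.44651579  0.65214037] [-39.5  36.9  53.    0.   90.   40.4]
cam at [ 0.67409477 -0.3244478   0.34160814] fwd [-0.31045332 -0.05692309 -0.94888276] 68.17464747167858 318.65677915195573 199.55833890610546
```

View pics/w13.png

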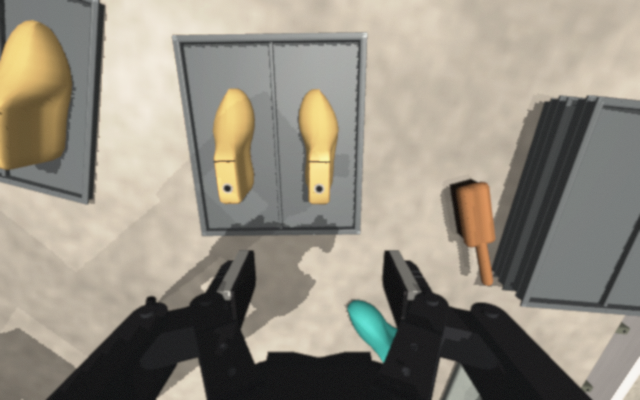

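```bash
python3 dot.py w13 319 188 .060;python3 dot.py w13 228 188 .060; python3 -c "
from tf import *
t=(.6203,-.2855,10.3)
for d in ((.5782,-.2496),):print(tf(t,d))"; python3 plan.py .4 .2 .21 -18 16
```

```text
dot px (np.float64(318.788669327363), np.float64(188.47795191278107)) [ 0.59338275 -0.33943117  0.06      ]
dot px (np.float64(226.97861325638632), np.float64(187.95145548671815)) [ 0.57794108 -0.24978584  0.06      ]
[-0.035   0.0428]
from [ 0.5961 -0.3391  0.2071] q [-39.5  36.6  52.5  -0.   90.3  40.4]
[[-0.035, -0.0, -0.006], [0, -3.9, 0]]
[[-0.036, -0.0, -0.004], [0, -3.9, 0]]
[[-0.036, -0.0, -0.001], [0, -3.9, 0]]
[[-0.036, -0.0, 0.001], [0, -3.9, 0]]
[[-0.036, -0.0, 0.004], [0, -3.9, 0]]
[[-0.035, -0.0, 0.006], [0, -3.9, 0]]
[[-0.035, -0.0, 0.008], [0, -3.9, 0]]
[[-0.034, -0.0, 0.011], [0, -3.8, 0]]
[[-0.033, -0.0, 0.013], [0, -3.9, 0]]
[[-0.033, -0.0, 0.015], [0, -3.8, 0]]
[[-0.031, -0.0, 0.017], [0, -3.9, 0]]
[[-0.03, -0.001, 0.019], [0, -3.8, 0]]
[[-0.029, -0.0, 0.021], [0, -3.9, 0]]
[[-0.027, -0.001, 0.024], [0, -3.8, 0]]
[[-0.026, -0.0, 0.025], [0, -3.9, 0]]
[[-0.024, -0.0009, 0.0268], [0, -3.8, 0]]
(array([0.40002442, 0.20004118, 0.20996332]), np.float64(-18.02128938332845))
```

Call:
carry_out:
  plan:
    - [[-0.035,0,-0.006],[0,-3.9,0],0.085]
    - [[-0.036,0,-0.004],[0,-3.9,0],0.085]
    - [[-0.036,0,-0.001],[0,-3.9,0],0.085]
    - [[-0.036,0,0.001],[0,-3.9,0],0.085]
    - [[-0.036,0,0.004],[0,-3.9,0],0.085]
    - [[-0.035,0,0.006],[0,-3.9,0],0.085]
    - [[-0.035,0,0.008],[0,-3.9,0],0.085]
    - [[-0.034,0,0.011],[0,-3.8,0],0.085]

```text
time_s: 21.92
position: [0.4964, -0.0668, 0.197]
tool_rot: [[0.66, 0.0, 0.751], [-0.751, 0.0, 0.66], [0.0, -1.0, 0.0]]
ft_force: [0.3, 0.2, -0.3]
grip_width: 0.0851
```

Call:
carry_out:
  plan:
    - [[-0.033,0,0.013],[0,-3.9,0],0.085]
    - [[-0.033,0,0.015],[0,-3.8,0],0.085]
    - [[-0.031,0,0.017],[0,-3.9,0],0.085]
    - [[-0.03,0,0.019],[0,-3.8,0],0.085]
    - [[-0.029,0,0.021],[0,-3.9,0],0.085]
    - [[-0.027,0,0.024],[0,-3.8,0],0.085]
    - [[-0.026,0,0.025],[0,-3.9,0],0.085]
    - [[-0.024,0,0.027],[0,-3.8,0],0.07]

```text
time_s: 22.92
position: [0.3981, 0.2024, 0.1971]
tool_rot: [[0.952, 0.0, 0.307], [-0.307, 0.0, 0.952], [0.0, -1.0, 0.0]]
ft_force: [0.1, -0.6, -0.6]
grip_width: 0.0704
```

Call:
carry_out:
  plan:
    - [[0,0,0],[0,0,0],0.065]
    - [[0,0,0],[0,0,0],0.065]

```text
time_s: 23.18
position: [0.3988, 0.2011, 0.1971]
tool_rot: [[0.951, 0.0, 0.31], [-0.31, -0.0, 0.951], [0.0, -1.0, -0.0]]
ft_force: [0.7, -0.8, -0.3]
grip_width: 0.0652
```

```bash
python3 w.py w14
```

```text
23.175 [0.3988 0.2011 0.1971] [[0.951, 0.0, 0.31], [-0.31, -0.0, 0.951], [0.0, -1.0, -0.0]] 0.06520626577577923 [ 0.65019471 -0.79877215 -0.30052113] [11.5 13.3 93.2 -0.  73.5 29.6]
cam at [0.4233754  0.27773689 0.33914306] fwd [-0.09707195 -0.30194624 -0.94836992] 68.17464747167858 318.65677915195573 199.55833890610546
```

View pics/w14.png

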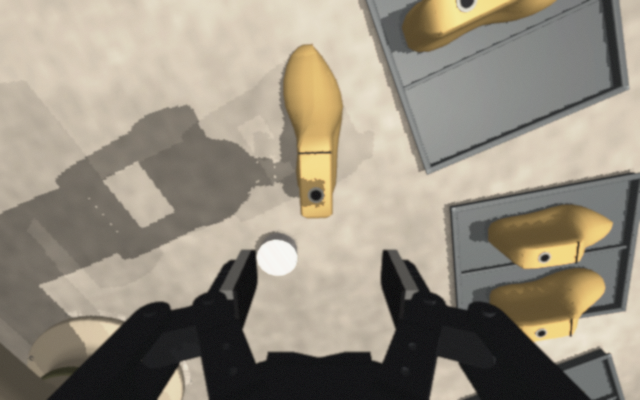

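```bash
python3 dot.py w14 316 195 .080;python3 dot.py w14 466 3 .084; python3 crop.py w14 270 30 360 230 w14r rl:.396:.2:72;python3 crop.py w14 360 0 640 180 w14t t:.613:.2716:3 ll:.55:.309:3
```

```text
dot px (np.float64(315.60820895522386), np.float64(194.84590934217798)) [0.39559444 0.20044267 0.08      ]
scale 2.95
scale 2.7857142857142856
  return _methods._mean(a, axis=axis, dtype=dtype,
  ret = ret.dtype.type(ret / rcount)
Traceback (most recent call last):
  File "dot.py", line 8, in <module>
    yy,xx=np.mgrid[vi-r:vi+r+1,ui-r:ui+r+1];q=((xx*w).sum()/w.sum(),(yy*w).sum()/w.sum())
                                                ~~^~
ValueError: operands could not be broadcast together with shapes (11,11) (0,11)
```

View pics/w14r.png

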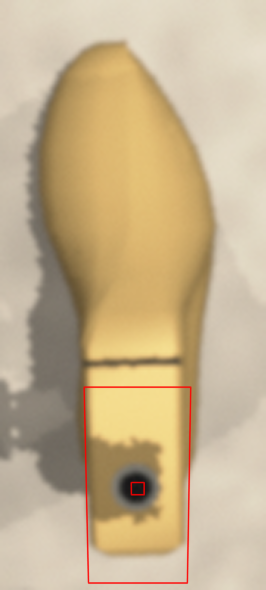

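View pics/w14t.png

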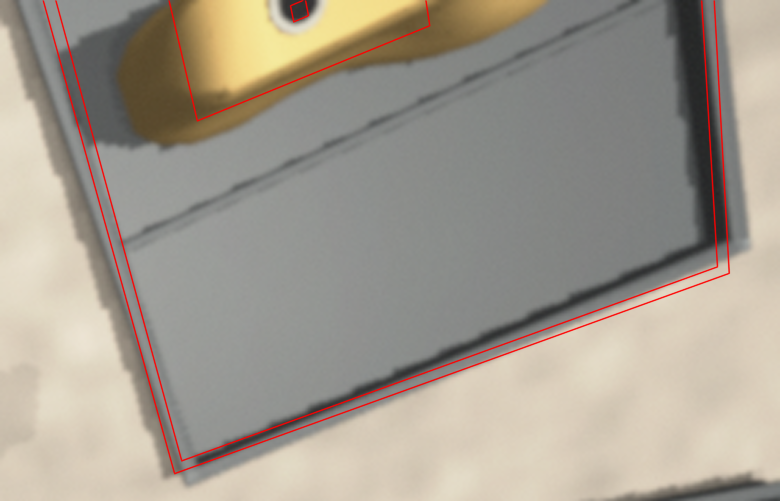

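```bash
python3 tray.py w14 .613,.2716,4 426.1,173.8 627.8,88; python3 -c "
from h import *
o,p=pickle.load(open('w14.pkl','rb'));print(ray(cam(p,o),(466.3,2.5),.084))"
python3 plan.py .3967 .2043 .036 -16.7 8; python3 crop.py top4 195 120 280 200 t4l t:.614:.271:4 ll:.55:.309:4
```

```text
(array([0.6118, 0.2719]), np.float64(6.65), array([-2.2, -0.3,  2.2,  0.3]))
[[0.54957824 0.30970473 0.084     ]]
from [0.3989 0.2009 0.1971] q [11.5 13.3 93.2 -0.  73.5 29.6]
[[-0.0, 0.02, 0.0], [0, -0.2, 0]]
[[-0.0, 0.02, 0.0], [0, -0.2, 0]]
[[-0.001, 0.02, 0.0], [0, -0.2, 0]]
[[-0.0, 0.02, 0.001], [0, -0.2, 0]]
[[-0.001, 0.02, 0.0], [0, -0.1, 0]]
[[-0.0, 0.02, 0.001], [0, -0.2, 0]]
[[-0.001, 0.021, 0.0], [0, -0.1, 0]]
[[-0.0001, 0.0201, 0.0006], [0, -0.2, 0]]
(array([0.39673018, 0.20426309, 0.03597203]), np.float64(-16.688301676127843))
scale 7.375
```

View pics/t4l.png

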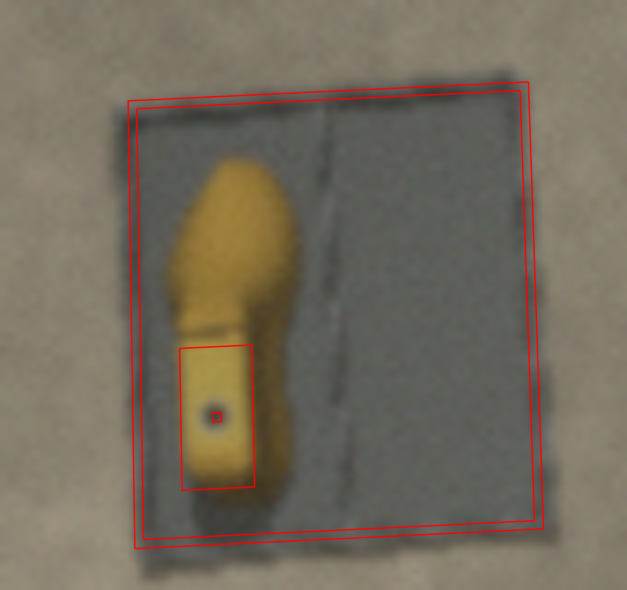

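Call:
carry_out:
  plan:
    - [[0,0.02,0],[0,-0.2,0],0.065]
    - [[0,0.02,0],[0,-0.2,0],0.065]
    - [[-0.001,0.02,0],[0,-0.2,0],0.065]
    - [[0,0.02,0.001],[0,-0.2,0],0.065]
    - [[-0.001,0.02,0],[0,-0.1,0],0.065]
    - [[0,0.02,0.001],[0,-0.2,0],0.065]
    - [[-0.001,0.021,0],[0,-0.1,0],0.065]
    - [[0,0.02,0.001],[0,-0.2,0],0.065]
  force: 70

```text
time_s: 24.22
position: [0.3972, 0.2043, 0.0355]
tool_rot: [[0.958, 0.0, 0.288], [-0.288, -0.0, 0.958], [0.0, -1.0, 0.0]]
ft_force: [0.5, -0.4, -0.9]
grip_width: 0.0649
```

```bash
python3 w.py w15
```

```text
24.225 [0.3972 0.2043 0.0355] [[0.958, 0.0, 0.288], [-0.288, -0.0, 0.958], [0.0, -1.0, 0.0]] 0.06490973829894649 [ 0.4567475  -0.40057405 -0.93564223] [ 12.   27.2 106.   -0.   46.9  28.7]
cam at [0.42000547 0.28144325 0.17752858] fwd [-0.09016228 -0.30396701 -0.94840646] 68.17464747167858 318.65677915195573 199.55833890610546
```

View pics/w15.png

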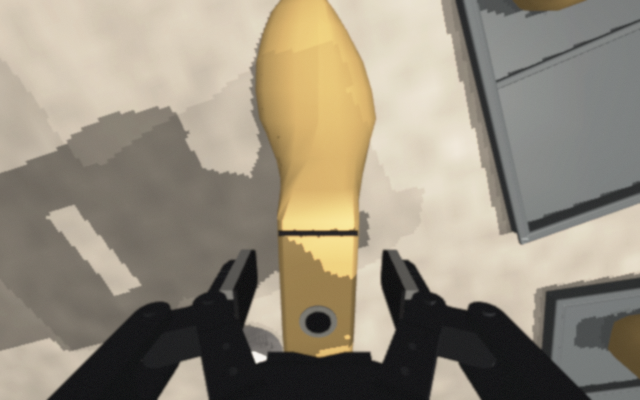

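Call:
carry_out:
  plan:
    - [[0,0,0],[0,0,0],0.025]
    - [[0,0,0],[0,0,0],0.025]
    - [[0,0,0],[0,0,0],0.025]
    - [[0,0,0],[0,0,0],0.025]
    - [[0,0,0],[0,0,0],0.025]
    - [[0,-0.01,0],[0,0,0],0.025]
    - [[0,-0.03,0],[0,0,0],0.025]
    - [[0,-0.04,0],[0,0,0],0.025]
  force: 70

```text
time_s: 25.28
position: [0.3958, 0.2051, 0.1169]
tool_rot: [[0.958, -0.003, 0.286], [-0.286, -0.0, 0.958], [-0.002, -1.0, -0.001]]
ft_force: [1.4, 0.7, -3.6]
grip_width: 0.0313
```

Call:
carry_out:
  plan:
    - [[0,-0.04,0],[0,0,0],0.025]
    - [[0,-0.04,0],[0,0,0],0.025]
    - [[0,0,0],[0,0,0],0.025]
    - [[0,0,0],[0,0,0],0.025]

```text
time_s: 25.78
position: [0.3958, 0.205, 0.1952]
tool_rot: [[0.958, -0.002, 0.286], [-0.286, -0.0, 0.958], [-0.002, -1.0, -0.001]]
ft_force: [-0.4, -0.5, -3.8]
grip_width: 0.0311
```

```bash
python3 w.py w16
```

```text
25.775 [0.3958 0.205  0.1952] [[0.958, -0.002, 0.286], [-0.286, -0.0, 0.958], [-0.002, -1.0, -0.001]] 0.03107024494488735 [-0.38042459 -0.47927335 -3.76403699] [12.1 13.4 93.4  0.  73.3 28.7]
cam at [0.41878406 0.28225745 0.33723925] fwd [-0.09164923 -0.30451263 -0.94808885] 68.17464747167858 318.65677915195573 199.55833890610546
```

View pics/w16.png

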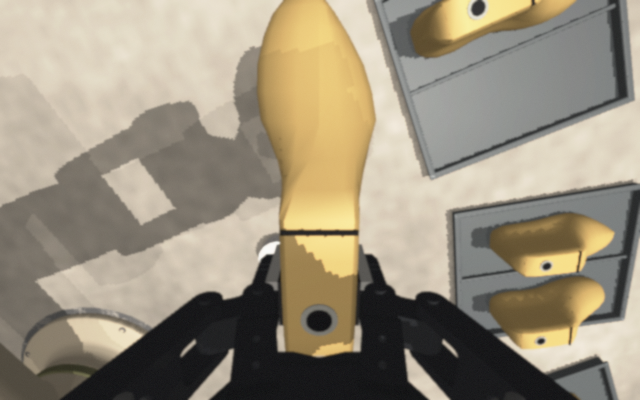

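```bash
python3 held.py w16 318.5 320.5 .2395; python3 dot.py w16 478 7 .084;python3 tray.py w16 .613,.2716,4 432.5,179.5 634,100 ;python3 -c "
from tf import *
for t in ((.612,.272,6),(.612,.272,4)):
  m=tf(t,(.5496,.3097));print(m,inv(t,(m[0],-.046)))
from plan import *
d=inv((.612,.272,5),(tf((.612,.272,5),(.5496,.3097))[0],-.046));f=np.radians(5);T=d+.0034*np.array([np.cos(f),np.sin(f)]);print(T)
plan([.55,.19,.195],-85,8)"
```

```text
tool frame [-0.0002 -0.0442 -0.0038]
dot px (np.float64(nan), np.float64(nan)) [nan nan nan]
(array([0.6135, 0.2706]), np.float64(6.65), array([-1.3, -0.1,  1.3,  0.1]))
[-0.0581  0.044 ] [0.559  0.2202]
[-0.0596  0.042 ] [0.5558 0.222 ]
[0.56068706 0.22129633]
from [0.3958 0.205  0.1949] q [12.1 13.4 93.4 -0.  73.3 28.7]
[[0.019, -0.0, 0.004], [0, 8.5, 0]]
[[0.018, -0.0, 0.006], [0, 8.6, 0]]
[[0.017, -0.0, 0.009], [0, 8.5, 0]]
[[0.016, -0.0, 0.012], [0, 8.6, 0]]
[[0.014, -0.0, 0.014], [0, 8.5, 0]]
[[0.011, -0.0, 0.016], [0, 8.6, 0]]
[[0.009, -0.0, 0.017], [0, 8.5, 0]]
[[0.0064, -0.0001, 0.0178], [0, 8.6, 0]]
  return _methods._mean(a, axis=axis, dtype=dtype,
  ret = ret.dtype.type(ret / rcount)
```

Call:
carry_out:
  plan:
    - [[0.019,0,0.004],[0,8.5,0],0.025]
    - [[0.018,0,0.006],[0,8.6,0],0.025]
    - [[0.017,0,0.009],[0,8.5,0],0.025]
    - [[0.016,0,0.012],[0,8.6,0],0.025]
    - [[0.014,0,0.014],[0,8.5,0],0.025]
    - [[0.011,0,0.016],[0,8.6,0],0.025]
    - [[0.009,0,0.017],[0,8.5,0],0.025]
    - [[0.006,0,0.018],[0,8.6,0],0.025]

```text
time_s: 26.82
position: [0.551, 0.1905, 0.1941]
tool_rot: [[0.082, -0.004, 0.997], [-0.997, -0.0, 0.082], [-0.0, -1.0, -0.004]]
ft_force: [0.7, -0.1, -3.2]
grip_width: 0.0312
```

Call:
carry_out:
  plan:
    - [[0,0,0],[0,0,0],0.025]
    - [[0,0,0],[0,0,0],0.025]

```text
time_s: 27.08
position: [0.5501, 0.1907, 0.195]
tool_rot: [[0.089, -0.003, 0.996], [-0.996, -0.0, 0.089], [-0.0, -1.0, -0.003]]
ft_force: [0.1, 0.3, -3.5]
grip_width: 0.0313
```

```bash
python3 w.py w17
```

```text
27.075 [0.5501 0.1907 0.195 ] [[0.089, -0.003, 0.996], [-0.996, -0.0, 0.089], [-0.0, -1.0, -0.003]] 0.03131563323199475 [ 0.08292272  0.29377886 -3.48964524] [ 7.5 26.7 72.5  0.  81.  92.4]
cam at [0.6310234  0.19712062 0.33684296] fwd [-0.3176307  -0.02919732 -0.94776487] 68.17464747167858 318.65677915195573 199.55833890610546
```

View pics/w17.png

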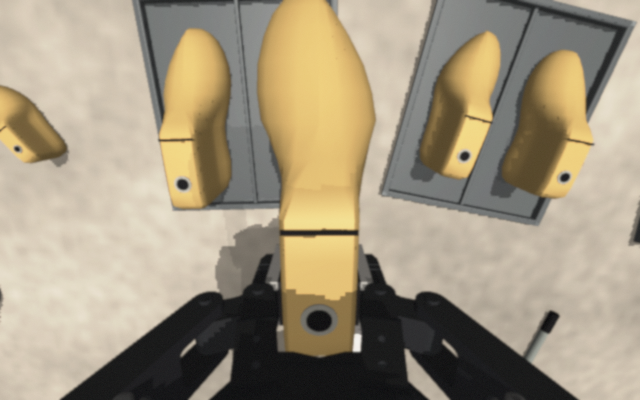

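```bash
python3 dot.py w17 182 184 .084;python3 dot.py w17 464 156 .072;python3 dot.py w17 565 177 .072;  python3 crop.py w17 120 0 360 220 w17t t:.612:.272:4.5 ll:.5496:.3097:4.5
```

```text
dot px (np.float64(182.18087678152622), np.float64(184.04344217932527)) [0.54983701 0.31117998 0.084     ]
dot px (np.float64(464.2330672047728), np.float64(155.74122653097035)) [0.59555751 0.06212257 0.072     ]
dot px (np.float64(564.4313127946289), np.float64(177.07475834484072)) [ 0.58448176 -0.03480844  0.072     ]
scale 2.6818181818181817
```

View pics/w17t.png

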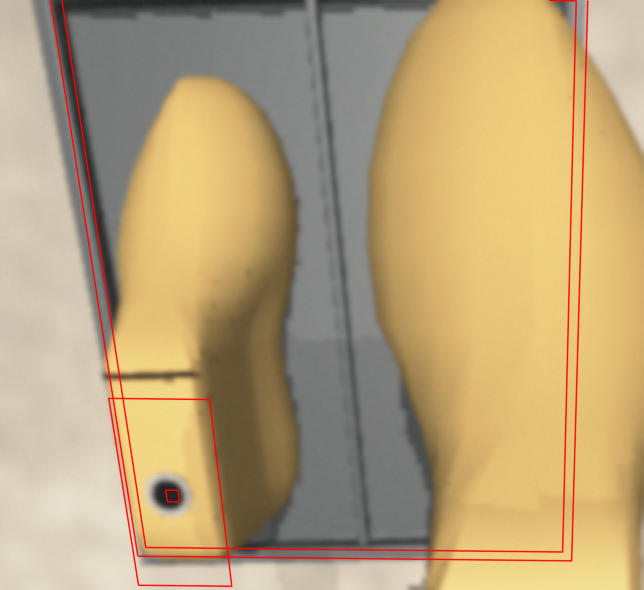

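```bash
python3 -c "
from tf import *
o,p=pickle.load(open('w17.pkl','rb'));C=cam(p,o)
r=ray(C,[(256,202.5),(236.2,0.5)],.012)[:,:2];print(r,np.degrees(np.arctan2(*(r[1]-r[0])[::-1])))
l=ray(C,[(134.2,0),(172.2,207)],.014)[:,:2];print(l,np.degrees(np.arctan2(*(l[0]-l[1])[::-1])))
o,p=pickle.load(open('w16.pkl','rb'));C=cam(p,o)
l=ray(C,[(432.5,179.5),(634,100)],.014)[:,:2];print(l,np.degrees(np.arctan2(*(l[1]-l[0])[::-1])))
t=(.6125,.2725,6.2);print([tf(t,x) for x in r],[tf(t,x) for x in l]);m=tf(t,(.5498,.311));print(m,inv(t,(m[0],-.046)))
"; python3 crop.py w17 120 0 360 220 w17u t:.613:.273:6.2 ll:.5498:.3112:6.2
```

```text
[[0.51198995 0.25939293]
 [0.71286709 0.28266658]] 6.608831262982854
[[0.70411321 0.37751158]
 [0.49839936 0.35586755]] 6.006235844217299
[[0.51737675 0.16478416]
 [0.7314859  0.18976105]] 6.653762468847933
[array([-0.1013, -0.0022]), array([ 0.1009, -0.0007])] [array([-0.1062, -0.0968]), array([ 0.1094, -0.0951])]
[-0.0582  0.045 ] [0.5596 0.2205]
scale 2.6818181818181817
```

View pics/w17u.png

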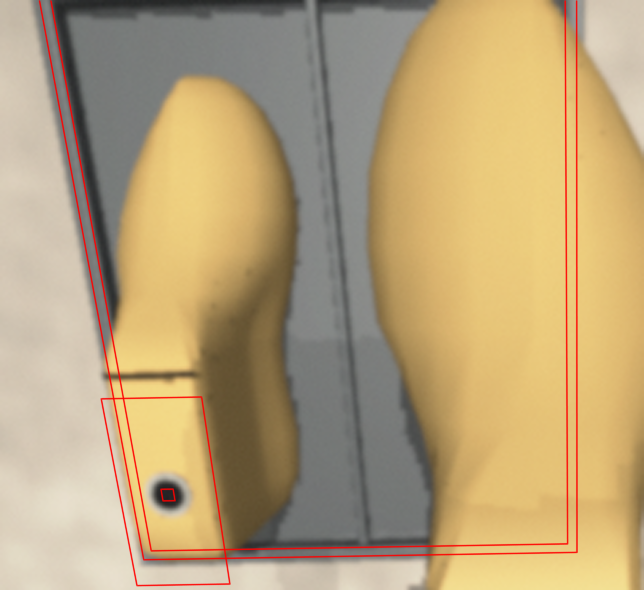

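```bash
python3 -c "
from plan import *
s=plan([.5637,.2204,.175],-83.6,2);s=plan([.5637,.2204,.049],-83.6,6,start=s)"
```

```text
from [0.5501 0.1908 0.1954] q [ 7.5 26.6 72.5  0.  81.  92.4]
[[-0.014, 0.01, 0.008], [0, -0.7, 0]]
[[-0.0142, 0.0104, 0.0083], [0, -0.6, 0]]
from (array([0.56367399, 0.22039663, 0.17503467]), np.float64(-83.60637543383845)) q 
[[-0.0, 0.021, 0.0], [0, -0.0, 0]]
[[-0.0, 0.021, 0.0], [0, -0.0, 0]]
[[-0.0, 0.021, 0.0], [0, -0.0, 0]]
[[-0.0, 0.021, 0.0], [0, -0.0, 0]]
[[-0.0, 0.021, 0.0], [0, -0.0, 0]]
[[-0.0, 0.021, 0.0], [0, -0.0, 0]]
```

Call:
carry_out:
  plan:
    - [[-0.014,0.01,0.008],[0,-0.7,0],0.025]
    - [[-0.014,0.01,0.008],[0,-0.6,0],0.025]
    - [[0,0.021,0],[0,0,0],0.025]
    - [[0,0.021,0],[0,0,0],0.025]
    - [[0,0.021,0],[0,0,0],0.025]
    - [[0,0.021,0],[0,0,0],0.025]
    - [[0,0.021,0],[0,0,0],0.025]
    - [[0,0.018,0],[0,0,0],0.025]

```text
time_s: 28.12
position: [0.5641, 0.221, 0.0514]
tool_rot: [[0.111, -0.001, 0.994], [-0.994, -0.0, 0.111], [-0.0, -1.0, -0.001]]
ft_force: [-0.1, -0.2, -2.9]
grip_width: 0.0313
```

Call:
carry_out:
  plan:
    - [[0,0.003,0],[0,0,0],0.025]
    - [[0,0.003,0],[0,0,0],0.025]
    - [[0,0,0],[0,0,0],0.025]

```text
time_s: 28.5
position: [0.5646, 0.2203, 0.0475]
tool_rot: [[0.11, 0.001, 0.994], [-0.994, 0.0, 0.11], [-0.0, -1.0, 0.001]]
ft_force: [0.8, -0.9, -3.3]
grip_width: 0.0312
```

Call:
carry_out:
  plan:
    - [[0,0.001,0],[0,0,0],0.025]
    - [[0,0.001,0],[0,0,0],0.025]
    - [[0,0,0],[0,0,0],0.025]

```text
time_s: 28.88
position: [0.5643, 0.22, 0.0452]
tool_rot: [[0.109, 0.0, 0.994], [-0.994, 0.0, 0.109], [-0.0, -1.0, 0.0]]
ft_force: [0.2, 1.0, -3.5]
grip_width: 0.0307
```

Call:
carry_out:
  plan:
    - [[0,0.001,0],[0,0,0],0.025]
    - [[0,0.001,0],[0,0,0],0.025]
    - [[0,0.001,0],[0,0,0],0.025]
    - [[0,0,0],[0,0,0],0.025]

```text
time_s: 29.38
position: [0.5643, 0.22, 0.042]
tool_rot: [[0.109, -0.0, 0.994], [-0.994, -0.0, 0.109], [0.0, -1.0, -0.0]]
ft_force: [0.4, -0.4, -3.9]
grip_width: 0.0311
```

Call:
carry_out:
  plan:
    - [[0,0.001,0],[0,0,0],0.025]
    - [[0,0,0],[0,0,0],0.025]

```text
time_s: 29.62
position: [0.5644, 0.22, 0.0412]
tool_rot: [[0.109, 0.0, 0.994], [-0.994, 0.0, 0.109], [-0.0, -1.0, 0.0]]
ft_force: [0.5, -0.2, -3.4]
grip_width: 0.031
```

Call:
carry_out:
  plan:
    - [[0,0.001,0],[0,0,0],0.025]
    - [[0,0,0],[0,0,0],0.025]

```text
time_s: 29.88
position: [0.5644, 0.2201, 0.041]
tool_rot: [[0.109, 0.001, 0.994], [-0.994, 0.0, 0.109], [0.0, -1.0, 0.001]]
ft_force: [-2.9, -0.4, 5.1]
grip_width: 0.031
```

Contact at 0.041, as predicted. Release and rise.

Call:
carry_out:
  plan:
    - [[0,0,0],[0,0,0],0.036]
    - [[0,0,0],[0,0,0],0.045]
    - [[0,0,0],[0,0,0],0.06]
    - [[0,0,0],[0,0,0],0.06]
    - [[0,-0.02,0],[0,0,0],0.06]
    - [[0,-0.04,0],[0,0,0],0.06]
    - [[0,-0.06,0],[0,0,0],0.06]
    - [[0,-0.05,0],[0,0,0],0.06]

```text
time_s: 30.88
position: [0.5643, 0.22, 0.2124]
tool_rot: [[0.109, 0.001, 0.994], [-0.994, 0.0, 0.109], [-0.0, -1.0, 0.001]]
ft_force: [1.3, 0.1, 0.7]
grip_width: 0.0602
```

```bash
python3 w.py w18; python3 plan.py .40 .0 .25 -85 8
```

```text
30.875 [0.5643 0.22   0.2124] [[0.109, 0.001, 0.994], [-0.994, 0.0, 0.109], [-0.0, -1.0, 0.001]] 0.06019647318320923 [1.26590107 0.13960899 0.71278736] [10.1 28.2 66.9  0.  84.9 93.8]
cam at [0.64452679 0.22803357 0.35460359] fwd [-0.31323391 -0.03522609 -0.94902246] 68.17464747167858 318.65677915195573 199.55833890610546
from [0.5663 0.2205 0.2194] q [10.1 27.8 66.3  0.  85.1 93.8]
[[0.025, -0.004, -0.024], [0, 0.2, 0]]
[[0.025, -0.004, -0.024], [0, 0.2, 0]]
[[0.025, -0.004, -0.023], [0, 0.1, 0]]
[[0.025, -0.004, -0.023], [0, 0.2, 0]]
[[0.026, -0.004, -0.023], [0, 0.1, 0]]
[[0.026, -0.004, -0.024], [0, 0.2, 0]]
[[0.025, -0.003, -0.023], [0, 0.1, 0]]
[[0.0259, -0.0036, -0.0233], [0, 0.2, 0]]
(array([ 4.00043127e-01, -2.54349929e-05,  2.49973046e-01]), np.float64(-85.02183854162904))
```

View pics/w18.png

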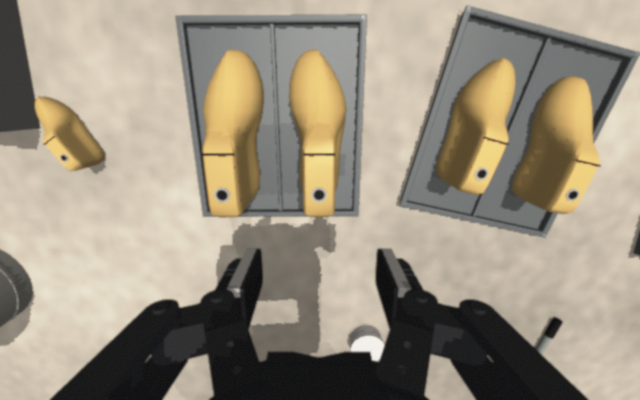

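Call:
carry_out:
  plan:
    - [[0.025,-0.004,-0.024],[0,0,0],0.06]
    - [[0.025,-0.004,-0.024],[0,0,0],0.06]
    - [[0.025,-0.004,-0.023],[0,0,0],0.06]
    - [[0.025,-0.004,-0.023],[0,0,0],0.06]
    - [[0.026,-0.004,-0.023],[0,0,0],0.06]
    - [[0.026,-0.004,-0.024],[0,0,0],0.06]
    - [[0,0,0],[0,0,0],0.06]
    - [[0,0,0],[0,0,0],0.06]

```text
time_s: 31.92
position: [0.4411, 0.0537, 0.2341]
tool_rot: [[0.109, 0.0, 0.994], [-0.994, 0.0, 0.109], [-0.0, -1.0, 0.0]]
ft_force: [0.3, -0.0, 0.1]
grip_width: 0.0598
```

```bash
python3 dot.py w18 222 195 .084;python3 dot.py w18 319 195 .084;python3 - <<'E'
from h import *
for n in('top','scene'):
    p=env.get_image(n);pickle.dump((None,p),open(f'{n}9.pkl','wb'))
E
python3 -c "
from tf import *
for n,t,l,r in (('large',(.6125,.272,6.4),(.5498,.3112),(.5598,.2203)),('middle',(.632,.008,-6.4),(.5955,.0623),(.5844,-.0346)),('small',(.6203,-.2855,10.3),(.5779,-.2498),(.5934,-.3394))): print(n,tf(t,l),tf(t,r))"
python3 crop.py top9 150 110 470 260 top9c; python3 crop.py scene9 120 150 540 320 scene9c
```

```text
dot px (np.float64(221.57707738759976), np.float64(194.7249038342226)) [0.54978637 0.31110422 0.084     ]
dot px (np.float64(318.68304717586653), np.float64(194.49538671373554)) [0.56030097 0.21852984 0.084     ]
large [-0.0579  0.0459] [-0.0581 -0.0455]
middle [-0.0423  0.0499] [-0.0426 -0.0476]
small [-0.0353  0.0427] [-0.0361 -0.0482]
scale 2.4375
scale 1.8571428571428572
```

View pics/top9c.png

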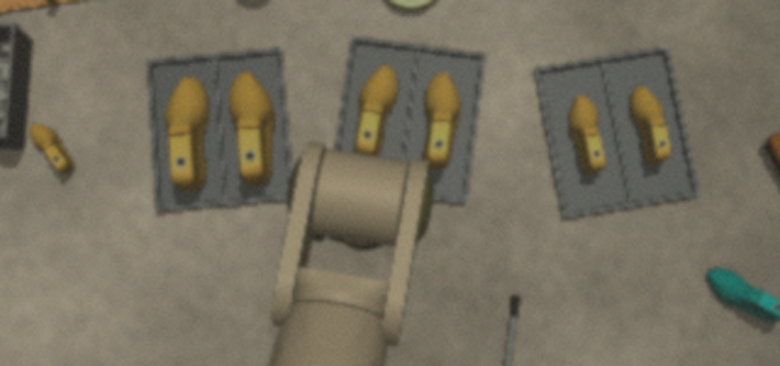

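View pics/scene9c.png

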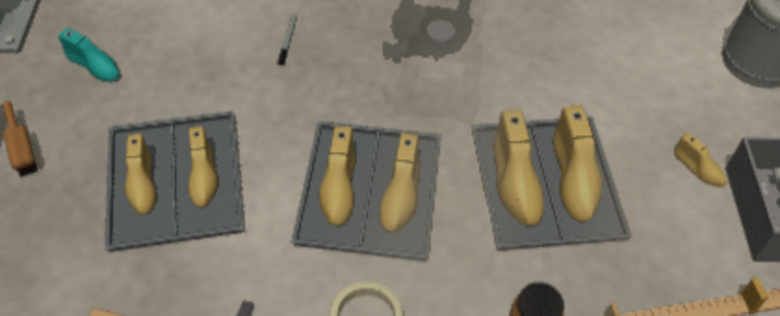

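All three pairs stand upright side by side in both views, the baby last has not moved, and the arm is clear. I'm handing the job in.

```bash
python3 -c "
from rig import env
print(env.close_job())"
```

```text
the job is handed in; nothing more can be done
None
```

All three right lasts (middle, small, large) now stand in the right lanes of their mates' trays, and the job was handed in at about 32 s. I gripped each by its cone, lowered it until the wrist force showed contact with the tray floor, and only then released it.

- **Position:** My last measurements put the right cones about 45–48 mm to the right of each tray's centre line (target 46 mm). Each is within about 1 mm of its mate lengthwise.
- **Large last:** The small and middle figures come from wrist pictures after release. I had pencilled in the large one's position before its picture was measured. That picture put it about 2 mm further right, near −47 mm, and about 1 mm off lengthwise, still within limits.
- **Other lasts:** The left lasts measured the same before and after to within about 1.5 mm. The odd baby last looked unmoved in the final pictures, but I did not measure it again.
- **Final view:** The top and scene pictures showed all lasts upright with toes the same way and the gripper clear of everything.
- **Disagreements:**
  - My tray position fits differed by 2–3 mm between views.
  - The dark dot on top of each cone, which I used as the reference, seems to sit a few millimetres behind the cone's middle. It is the same on both mates, so heel alignment is not affected.
  - The small-last detector also reported the turquoise look-alike, which I ignored.
- **Failed checks:** No check of the placed lasts failed. No verdict was reported.

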